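# Gauge the glass bars and close the lamp base

## Robot

A 6-joint arm with a two-finger parallel gripper is mounted at the origin on the work surface. World frame = base frame: x ahead of the robot, y to its left, z up, the work surface at z = 0. Lengths are in m, angles in rad, forces in N, time in s.
With the tool pointing down it reaches from about 0.3 to 0.875 m from the base axis. Payload 6.4 kg.
Tool frame: the origin (TCP) lies between the finger pads; the fingertips stand 25 mm ahead of it and the grasp point (between the pads) lies 6 mm ahead of it; z points along the fingers, y is the line along which they close (so a half turn about z gives the same grasp; the last joint's range is limited). The gripper opens to 85 mm and grips with 20 to 120 N. Pads are 22 mm wide; open, the fingers measure 114 mm over their backs; the gripper's body (76 mm by 85 mm) begins 54 mm behind the grasp point. The pads swing forward as they close: fully open they stand 13 mm farther back than shut.
Start: joints at [1.087, 0.181, 1.607, -0, 1.354, -0.206], TCP at [0.158, 0.553, 0.256] pointing down, gripper open.
Joint ranges: [-2.99, 2.99], [-0.89, 2.07], [0.3, 2.58], [-1.14, 4.28], [0, 2.63], [-3.12, 3.12]. Speed limits (rad/s): [2.57, 2.57, 3.01, 3.14, 3.14, 3.14].

## Interface

Orientations are given as a unit quaternion [w, x, y, z].
In Python, from bench import ctrl gives the robot as it stands.
- The arm moves only by the tool servo_tool, never from a script. Its argument "series" is text: rows parted by semicolons, each of 7 numbers parted by spaces: the gripper command: -1 is fully open, 1 is shut, values between are in proportion, then the shift along the tool's x, y, z in m, then the turn, a rotation vector about the tool's x, y, z in degrees. A call has 1 to 12 rows; each row is the pose to reach, as a shift and turn from the pose commanded when the call began, along the tool's axes at that moment; what a row does not reach only later rows make up. A row lasts 1/12 s, in which the tool goes at most 41.7 mm and 7.16 degrees, less where a joint would pass 70% of its speed; a pose out of reach is approached as far as the arm can. A call with a gripper value outside its range is refused whole. The fingers move at their own pace and stop on an object; the grip force is fixed at half the most. Time passes only in rows, so rows that repeat a pose let the fingers close. It gives the time, the measured TCP pose, the force, the opening and the grip force at its end, in the units of the state.
- ctrl.get_obs(): the state, without advancing time (a new reading comes with each control period).
- ctrl.camera(name): name is "scene" or "side" or "wrist"; returns a dict with "img" (480x640x3 uint8, red, green, blue), "z_map" (480x640 float32, m along the optical axis (not along the pixel's ray), 0 where there is no reading), "fovy" (degrees; the focal length in pixels is half the picture's height over the tangent of half this angle, whatever the lens; pixels are square), "cx", "cy" (the principal point, pixels), "extrinsics" (4x4, takes a point from camera to world coordinates); the wrist camera has in their place "T_tool_cam" (4x4, takes a point from camera to tool coordinates, whose origin is the TCP and whose axes are the flange's). Camera axes: x right, y down, z forward; pixel columns grow to the right and rows downward; lengths in m; the calibration is good to about 2 mm. A picture is of the moment at which its call begins: read the wrist's pose just before it.
- ctrl.hand_in(): hands the job in; it is judged then, once.
The state is a dict: "time_s": time; "q": joint angles; "dq": joint speeds; "joint_efforts": joint torques, N m; "eef_pos": TCP position; "eef_rot": TCP orientation; "wrist_force": force on the tool from outside, world axes, zero at the start; "torque": the same for the moment, N m; "opening": opening from 0.0 (shut) to 1.0 (fully open); "grasp_force": force on a finger pad.
Only numpy, scipy, OpenCV 4.12 (cv2) and the standard library are available. Lean on these libraries where they do the work, as an engineer would, in place of code of your own. Each camera call takes 0.05 s, during which the arm holds its last target. There are 200 camera calls.

## Task

Slide the bare metal master block under the comparator's foot, let go of it and turn the black knob until its green zero mark is in line with the red needle; the knob then stays so, and the master ends up back on its blue pad, square with it. Next gauge the glass bars the same way, one at a time and letting go of each for a second, in the order green, amber, blue, red (some colours may be absent): those that read zero like the master go flat on the middle of the lamp base between its studs, thicker ones flat in the red tray. Finally turn the stained glass roundel so that its three eyes go over the three studs and seat it fully on their shoulders; leave all else alone.

Things in the scene. Friction and masses are not known exactly. Their poses are not given: they have to be found in the camera images.
- comparator: Fixed thickness comparator; origin on the table under its sprung foot; x from the open loading end to the column (front face at x = +55 mm), z up. Steel anvil strip x = -105 to +30 mm, 56 mm wide, top 12 mm up. A 30 mm wide arm over the foot, 73 to 93 mm up. White dial, 100 mm across, face up on the column, centre x = +75, y = 0, 100 mm up.
- anvil (a point): Point on the anvil's top under the middle of the foot; axes as the comparator. The sprung brass foot (3 to 5 N, 26 mm wide) rests 19 mm above it, with a 25 degree ramp on the loading side (to x = -38 mm). A bar slid flat and square along the anvil in +x lifts the foot by itself; with its middle 25 to 40 mm short of this point it is well under the foot.
- pointer (a joint): Angle (rad) of the red needle on the dial: 0 with nothing under the foot, pointing along the comparator's -x (towards the loading end), growing counter-clockwise seen from above by 0.12 rad for each mm the foot is lifted.
- needle_tip (a point): End of the red needle, 40 mm from the dial's centre; the dial's centre lies at x = +75 mm, y = 0 of the comparator, 100 mm up.
- zero_knob (a joint): Angle (rad) of the black zero knob in the dial's middle with its green zero mark, counted as the needle's angle is: equal values mean that mark and needle are in line. Stays where it is left (friction 0.05 N m); range -1.2 to 1.8; always starts below the master's reading.
- zero_mark (a point): Point on the green zero mark, 40 mm from the dial's centre; it turns with the black knob.
- knob_grip (a point): Centre of the black knob's grip bar, 44 mm long (its x axis; the green mark lies towards -x), 14 mm wide (y), 22 mm tall; its underside is 3 mm above the dial; top 128 mm above the table.
- master_c (a point): Centre (half-way up) of the master block: bare aluminium, 110 x 32 x 24 mm (x, y, z), white bands near both ends, 0.25 kg. Starts on its stand.
- master_stand: Fixed blue felt-covered pad for the master block, 135 x 56 x 3 mm (x, y, z), origin at the centre of its underside.
- lamp_base: Fixed round dark wood lamp base, 188 mm across, 12 mm thick, origin at the centre of its underside, any yaw. Three studs on a 75 mm radius at 0, 120 and 240 degrees from its x axis: each a steel post 18 mm thick up to a shoulder 46 mm above the table, then a brass pin 9 mm thick, tapered at the end, up to 70 mm.
- base_floor (a point): Centre of the lamp base's upper face, 12 mm above the table, axes as the lamp base. Two bars fit side by side between the studs, lying along the base's x axis, centred 26 mm either side of it.
- roundel_handle (a point): Centre of the roundel's brass handle (60 x 16 x 26 mm, x, y, z), in the roundel's middle and 21 mm above its underside. The roundel: a stained glass disc 122 mm across, 8 mm thick, with three steel eyes (28 mm square, hole 14 mm) on a 75 mm radius at 0, 120 and 240 degrees from x; 0.36 kg. On the studs its underside rests on the shoulders.
- reject_tray: Fixed shallow red tray, 150 x 140 mm outside (x, y), walls 4 mm thick and 14 mm high, floor 4 mm thick; origin at the centre of its underside. Two bars fit side by side, along its y axis, centred 27 mm either side of the middle in x.
- green_c (a point): Centre (half-way up) of the green glass bar, 110 x 32 mm (x, y) and either 24 mm thick (the master's thickness) or 29 mm (too thick): the comparator tells. 0.25 kg.
- amber_c (a point): Centre (half-way up) of the amber (orange) glass bar, 110 x 32 mm (x, y) and either 24 mm thick (the master's thickness) or 29 mm (too thick): the comparator tells. 0.25 kg. Absent in some runs (then None).
- blue_c (a point): Centre (half-way up) of the blue glass bar, 110 x 32 mm (x, y) and either 24 mm thick (the master's thickness) or 29 mm (too thick): the comparator tells. 0.25 kg. Absent in some runs (then None).
- red_c (a point): Centre (half-way up) of the dark red glass bar, 110 x 32 mm (x, y) and either 24 mm thick (the master's thickness) or 29 mm (too thick): the comparator tells. 0.25 kg. Absent in some runs (then None).
- spool: Bystander, to be left alone: aluminium solder spool, 64 mm across, 35 mm high.
- flux: Bystander, to be left alone: green flux bottle, 56 mm across, 110 mm high.
- cutter_brush: Bystander, to be left alone: brush, 170 mm long.
- hammer: Bystander, to be left alone: hammer, 220 mm long.
- nail_cup: Bystander, to be left alone: white cup, 72 mm across, 75 mm high.
- offcut: Bystander, to be left alone: violet glass offcut, 90 x 60 x 10 mm.
- patina: Bystander, to be left alone: amber jar, 60 mm across, 100 mm high.

How it is judged:
By the outcome, as a careful person would: the job done as asked, in the order asked, and still so for the second after the job is handed in, with the robot touching nothing.
Of amber, blue, red only 1 to 2 are there at a start; the rules pass over those that are not, and their reading is None.
At some moment in a run one of master, roundel may be knocked a few centimetres aside while the robot is not near it.
Once in a run the grip may slacken for a moment while it holds something.
It also fails if it takes over 210 s, if anything falls off the work surface, if the arm or the gripper's body presses on something with over 40 N, if the wrist force passes 120 N, or if a joint passes its speed limit or range.

## Working session

There is one attempt and no reset: what is moved stays moved. The work goes in short steps, Python scripts to look and compute and a tool call to move; the robot and the scene stay as the last step left them, time stands still between calls to the robot, and variables do not carry over. Pictures are saved under pics/ and viewed, at most 14 in all, crops included, and the job is handed in when it is done.

Besides the shell and the picture viewer there is one more tool, called after ">>>" by a JSON object that holds its "method" and its "body", one argument or row to a line. servo_tool: Moves the arm, as the interface text tells. Its arguments: {"type":"object","properties":{"series":{"type":"string"}},"required":["series"]}

```bash
ls; mkdir -p pics; cat > h.py <<'E'
import numpy as np, cv2
from bench import ctrl
from scipy.spatial.transform import Rotation as R
def q2R(q): return R.from_quat([q[1],q[2],q[3],q[0]])
def cam(name):
    o=ctrl.get_obs(); c=ctrl.camera(name)
    c['f']=240/np.tan(np.radians(c['fovy'])/2)
    if name=='wrist':
        T=np.eye(4); T[:3,:3]=q2R(o['eef_rot']).as_matrix(); T[:3,3]=o['eef_pos']
        c['T']=T@np.array(c['T_tool_cam'])
    else: c['T']=np.array(c['extrinsics'])
    return c
def save(c,n): cv2.imwrite('pics/'+n+'.png',cv2.cvtColor(c['img'],cv2.COLOR_RGB2BGR))
def cloud(c):
    v,u=np.mgrid[0:480,0:640]; z=c['z_map']
    P=np.stack([(u-c['cx'])/c['f']*z,(v-c['cy'])/c['f']*z,z],-1)
    W=P@c['T'][:3,:3].T+c['T'][:3,3]; W[z<=0]=np.nan
    return W
def plane(c,u,v,h):
    u=np.asarray(u,float);v=np.asarray(v,float)
    d=np.stack([(u-c['cx'])/c['f'],(v-c['cy'])/c['f'],np.ones_like(u)],-1)@c['T'][:3,:3].T
    o=c['T'][:3,3]; return o+d*((h-o[2])/d[...,2])[...,None]
E
python3 - <<'E'
from h import *
o=ctrl.get_obs(); print({k:np.round(v,3) for k,v in o.items()})
for n in['scene','side','wrist']:
    c=cam(n); save(c,n+'0'); print(n,c['fovy'],c['cx'],c['cy'],np.round(c['T'],3).tolist(),(c['z_map']>0).mean())
E
```

```text
pics
{'time_s': np.float64(0.0), 'q': array([ 1.087,  0.182,  1.608,  0.   ,  1.354, -0.206]), 'dq': array([-0.003,  0.   ,  0.001,  0.   ,  0.   ,  0.001]), 'joint_efforts': array([ 1.0000e-03, -4.4487e+01, -3.5134e+01,  0.0000e+00,  9.0000e-03,
        0.0000e+00]), 'eef_pos': array([0.157, 0.552, 0.255]), 'eef_rot': array([-0.   ,  0.138,  0.99 , -0.001]), 'wrist_force': array([ 0.062, -0.666,  0.526]), 'torque': array([-0.026, -0.02 , -0.012]), 'grasp_force': np.float64(0.0), 'opening': np.float64(1.002)}
scene 55.45416983379331 320.91131213086067 244.93428452777135 [[0.842, 0.41, -0.35, 0.981], [0.539, -0.622, 0.568, -0.704], [0.015, -0.667, -0.745, 0.975], [0.0, 0.0, 0.0, 1.0]] 0.9959147135416667
side 45.3164067596969 314.1332406388516 242.1043180003533 [[-0.997, -0.022, 0.068, 0.482], [-0.067, 0.606, -0.792, 0.963], [-0.024, -0.795, -0.606, 0.846], [0.0, 0.0, 0.0, 1.0]] 0.995927734375
wrist 67.98889279773145 324.43769531986817 236.54454413937947 [[0.274, 0.929, 0.25, 0.094], [0.962, -0.264, -0.073, 0.57], [-0.002, 0.261, -0.965, 0.372], [0.0, 0.0, 0.0, 1.0]] 0.995712890625
```

View pics/scene0.png

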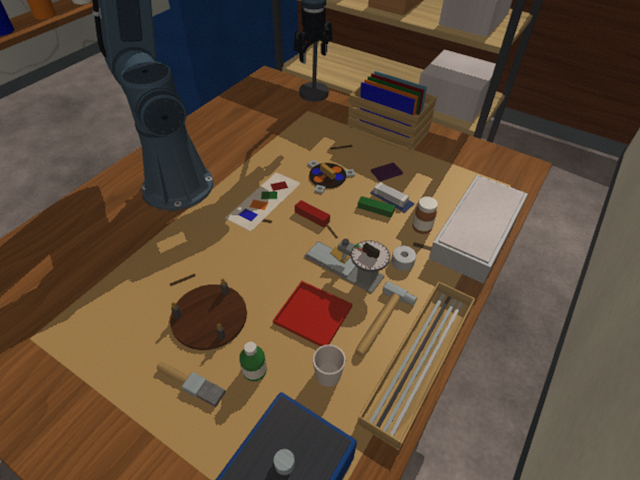

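View pics/side0.png

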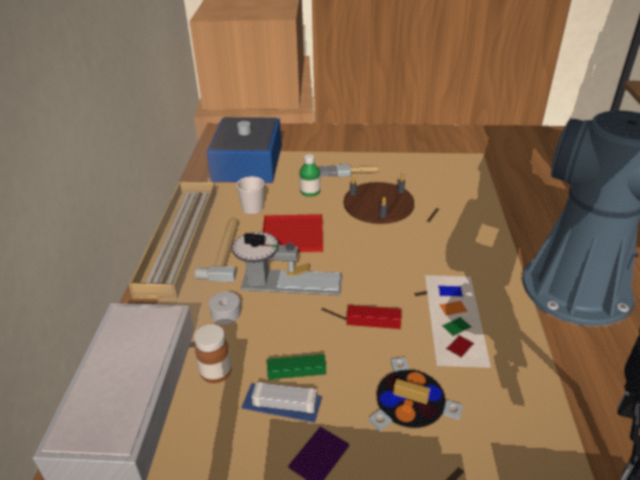

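Scene view: the green bar is at (376,207), red at (312,213) and the master on its pad at (390,196). The comparator dial is at (370,254), tray at (313,313), lamp base at (208,315) and roundel at (327,174). Amber and blue bars are absent. Next I'll measure the poses.

```bash
cat > m.py <<'E'
from h import *
def rect(P,name,top=None):
    P=P[~np.isnan(P[:,0])]
    if len(P)<20: print(name,'few',len(P)); return
    (x,y),(w,h),a=cv2.minAreaRect((P[:,:2]*1000).astype(np.float32))
    if w<h: w,h,a=h,w,a+90
    a=(a+90)%180-90
    print(f"{name}: n{len(P)} c {x:.1f} {y:.1f} size {w:.0f}x{h:.0f} yaw(long) {a:.1f} med {np.median(P[:,:2],0)*1000} z95 {np.percentile(P[:,2],95)*1000:.1f}")
def big(m):
    m=cv2.morphologyEx(m.astype(np.uint8),cv2.MORPH_OPEN,np.ones((2,2)))
    n,l,s,_=cv2.connectedComponentsWithStats(m)
    return l==1+np.argmax(s[1:,4]) if n>1 else m>0
def measure(name):
    c=cam(name); W=cloud(c); hsv=cv2.cvtColor(c['img'],cv2.COLOR_RGB2HSV); H,S,V=[hsv[...,i].astype(int) for i in range(3)]
    x,y,z=W[...,0],W[...,1],W[...,2]; print(name)
    ws=(x>0.2)&(x<0.95)&(abs(y)<0.7)
    redm=((H<8)|(H>172))&(S>150)
    k={'green':(abs(H-65)<15)&(S>120)&ws&(z>.02)&(z<.035),'redbar':redm&ws&(z>.02)&(z<.04),'tray':redm&ws&(z<.019)&(z>.001),
    'master':(S<60)&(V>90)&ws&(z>.022)&(z<.034)&(y>0.0),'pad':(abs(H-112)<12)&(S>100)&ws&(z<.012)&(z>-.004),
    'anvil':(S<70)&ws&(z>.007)&(z<.017),'dial':(S<60)&(V>130)&ws&(z>.096)&(z<.106)}
    for n,m in k.items():
        m=big(m); rect(W[m],n)
    return c,W,H,S,V
if __name__=='__main__':
    for n in['scene','side']: measure(n)
E
python3 m.py; python3 -c "
import cv2
a=cv2.imread('pics/scene0.png');b=cv2.imread('pics/side0.png')
a=cv2.resize(a[140:360,150:430],None,fx=1.43*1,fy=1.43);b=cv2.resize(b[150:440,220:500],None,fx=1.4,fy=1.4)
import numpy as np
h=max(a.shape[0],b.shape[0]);o=np.zeros((h,a.shape[1]+b.shape[1],3),np.uint8);o[:a.shape[0],:a.shape[1]]=a;o[:b.shape[0],a.shape[1]:]=b
cv2.imwrite('pics/z0.png',o);print(o.shape)"
```

```text
scene
green: n237 c 588.8 251.1 size 105x43 yaw(long) 20.6 med [590.22177201 251.47797401] z95 27.6
redbar: n307 c 440.3 117.8 size 105x53 yaw(long) 12.9 med [446.55858126 115.11764389] z95 32.4
tray: n2763 c 641.7 -189.4 size 182x164 yaw(long) -84.1 med [ 636.38498014 -172.15472818] z95 13.6
master: n260 c 600.0 334.9 size 104x56 yaw(long) -0.9 med [604.08295114 325.13533362] z95 30.9
pad: n107 c 276.7 16.3 size 48x37 yaw(long) 2.7 med [277.87169248  18.80030875] z95 4.6
anvil: n652 c 593.0 2.3 size 159x67 yaw(long) -7.1 med [575.04053917  -2.49470041] z95 15.1
dial: n240 c 717.0 26.4 size 103x68 yaw(long) -53.0 med [719.96599771  16.94026174] z95 103.6
side
green: n742 c 580.8 258.1 size 105x32 yaw(long) 8.9 med [581.81149217 260.06266776] z95 25.4
redbar: n720 c 435.7 122.7 size 106x36 yaw(long) -3.5 med [435.01021124 127.52719647] z95 30.3
tray: n1477 c 627.2 -120.8 size 248x148 yaw(long) -86.6 med [ 614.04361469 -186.09346647] z95 11.9
master: n997 c 595.3 326.1 size 109x51 yaw(long) -0.2 med [594.35961322 332.41428012] z95 28.5
pad: n354 c 607.5 347.8 size 134x44 yaw(long) -24.0 med [599.3155847  351.56296738] z95 4.3
anvil: n991 c 576.6 9.6 size 135x65 yaw(long) 1.8 med [571.21922669  15.48578389] z95 13.7
dial: n519 c 696.5 21.5 size 94x60 yaw(long) -24.6 med [695.90551578  23.59402825] z95 102.4
(406, 792, 3)
```

```bash
cat > lr.py <<'E'
from h import *
def studs(W,S,V,lo=.03,hi=.075,box=(.2,.95,-.7,0)):
    x,y,z=W[...,0],W[...,1],W[...,2]
    return (z>lo)&(z<hi)&(x>box[0])&(x<box[1])&(y>box[2])&(y<box[3])
if __name__=='__main__':
    for n in['scene','side']:
        c=cam(n);W=cloud(c)
        m=studs(W,0,0)
        k,l,s,ct=cv2.connectedComponentsWithStats(m.astype(np.uint8))
        print(n)
        for i in range(1,k):
            if s[i,4]>6:
                P=W[l==i]; print(i,s[i,4],np.round(ct[i]),np.round(np.median(P,0)*1000,1),P[:,2].max().round(4))
        # everything on the other side
        m=studs(W,0,0,.016,.2,(.15,.95,0,.7))
        k,l,s,ct=cv2.connectedComponentsWithStats(m.astype(np.uint8))
        for i in range(1,k):
            if s[i,4]>25:
                P=W[l==i]; print('L',i,s[i,4],np.round(ct[i]),np.round(np.median(P,0)*1000,1),P[:,2].max().round(4))
E
python3 lr.py
```

```text
scene
1 55 [338. 257.] [605.1  -3.7  39.6] 0.0562
4 143 [365. 274.] [696.4 -20.5  46. ] 0.0729
5 67 [223. 284.] [ 411.3 -245.1   45.5] 0.0697
9 548 [388. 382.] [ 863.6 -272.7   39.1] 0.0451
10 78 [174. 308.] [ 359.9 -364.4   45.6] 0.0707
11 79 [219. 329.] [ 488.8 -350.2   45.6] 0.0702
12 622 [328. 361.] [ 747.7 -278.2   57.3] 0.075
14 354 [253. 365.] [ 620.8 -386.7   61.3] 0.075
17 81 [346. 465.] [ 889.2 -446.7   54.5] 0.075
L 1 4386 [389. 109.] [436.9 600.1 125.5] 0.1896
L 4 117 [327. 170.] [375.1 304.5  31.5] 0.0384
L 6 5256 [476. 225.] [877.3 278.1  74.2] 0.0818
L 8 333 [391. 192.] [597.1 323.2  26.8] 0.0346
L 9 330 [376. 204.] [583.5 251.2  23.7] 0.0297
L 10 653 [425. 213.] [738.4 245.   73.9] 0.1059
L 12 381 [311. 211.] [439.6 115.2  28.4] 0.0352
L 13 458 [370. 248.] [686.3  13.9 101.1] 0.1305
L 15 412 [403. 256.] [745.6 103.1  34.6] 0.04
L 16 102 [340. 254.] [600.6   7.   41.7] 0.0601
L 25 84 [399. 288.] [782.9   4.   25.9] 0.0293
L 26 319 [449. 292.] [896.6  65.9  33.2] 0.0455
side
1 1060 [245. 164.] [ 782.9 -409.9   53.3] 0.075
2 327 [310. 179.] [ 599.8 -347.4   54.3] 0.0749
3 66 [402. 181.] [ 357.3 -356.5   43.8] 0.0705
4 68 [353. 183.] [ 485.8 -341.8   44.1] 0.0705
5 632 [251. 191.] [ 748.7 -270.3   57.5] 0.0747
6 386 [197. 215.] [ 861.3 -214.9   36.9] 0.0428
7 76 [383. 206.] [ 409.2 -237.5   45.3] 0.0694
8 12 [267. 263.] [670.2  -8.2  40. ] 0.0501
10 24 [299. 267.] [600.8  -4.   37.8] 0.0444
L 1 1855 [265. 257.] [677.1  19.8  95.2] 0.1307
L 2 523 [161. 285.] [887.4  69.6  29.7] 0.0428
L 3 234 [215. 273.] [784.6   8.   22.7] 0.0279
L 9 690 [224. 305.] [743.3 119.2  32.8] 0.0387
L 11 17283 [120. 396.] [864.4 384.7  72.3] 0.0786
L 12 823 [374. 314.] [436.8 127.2  27.1] 0.0321
L 13 1585 [212. 352.] [728.3 283.8  73.6] 0.1036
L 14 931 [296. 364.] [582.1 259.2  22.7] 0.028
L 15 459 [412. 390.] [374.2 314.   31.4] 0.0367
L 16 1152 [284. 395.] [596.2 333.1  25.7] 0.0302
```

```bash
cat > go.py <<'E'
import sys; from h import *
# usage: go.py x y z yaw(deg) [x y z yaw ...] (mm): each leg as an own call, shifts relative to previous leg target
def legs(v,start=None):
    o=ctrl.get_obs(); p=np.array(o['eef_pos'])*1000; Rm=q2R(o['eef_rot'])
    print('now',p.round(1),'yaw',round(np.degrees(np.arctan2(*(-Rm.as_matrix()[:2,0])[::-1])),1),'open',round(float(o['opening']),3),'t',round(float(o['time_s']),1),'gf',o['grasp_force'].round(1),'q6',o['q'][5].round(2))
    for x,y,z,a in np.reshape(v,(-1,4)):
        T=R.from_matrix(R.from_euler('z',a,degrees=True).as_matrix()@np.diag([-1,1,-1.]))
        d=Rm.inv().apply(np.array([x,y,z])-p)/1000; r=np.degrees((Rm.inv()*T).as_rotvec())
        n=max(np.linalg.norm(d)/.0417,np.linalg.norm(r)/7.16)
        print('%.4f %.4f %.4f  %.2f %.2f %.2f  rows>=%.1f'%(*d,*r,n)); p=np.array([x,y,z]);Rm=T
if __name__=='__main__': legs([float(s) for s in sys.argv[1:]])
E
python3 go.py 480 190 330 0
```

```text
Traceback (most recent call last):
  File "go.py", line 11, in <module>
    if __name__=='__main__': legs([float(s) for s in sys.argv[1:]])
                             ~~~~^^^^^^^^^^^^^^^^^^^^^^^^^^^^^^^^^^
  File "go.py", line 5, in legs
    print('now',p.round(1),'yaw',round(np.degrees(np.arctan2(*(-Rm.as_matrix()[:2,0])[::-1])),1),'open',round(float(o['opening']),3),'t',round(float(o['time_s']),1),'gf',o['grasp_force'].round(1),'q6',o['q'][5].round(2))
                                                                                                                                                                          ^^^^^^^^^^^^^^^^^^^^^^
AttributeError: 'float' object has no attribute 'round'
```

View pics/z0.png

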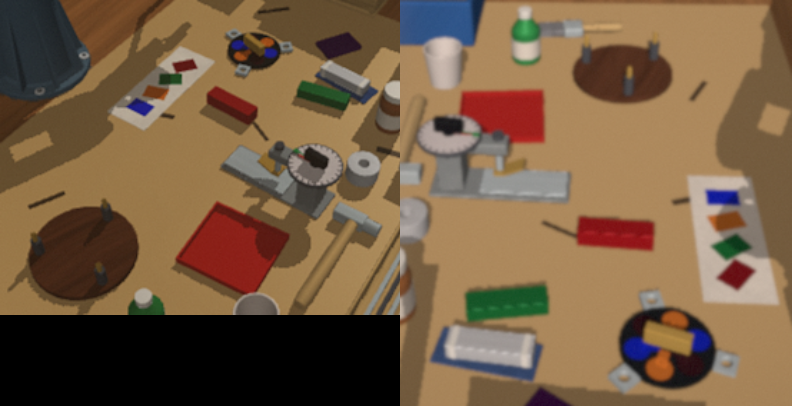

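The crop confirms it: only green and red bars, the master on its pad, the comparator's loading end facing the robot, and the roundel near the base.

```bash
sed -i "s/o\['grasp_force'\].round(1)/round(float(o['grasp_force']),1)/;s/o\['q'\]\[5\].round(2)/round(float(o['q'][5]),2)/" go.py; python3 go.py 440 190 330 0
```

```text
now [157.6 552.9 256.1] yaw -15.9 open 1.002 t 0.3 gf 0.0 q6 -0.21
-0.3711 -0.2716 -0.0738  -0.02 -0.01 -15.91  rows>=11.2
```

>>> {"method": "servo_tool", "body": {
  "series": "-1 -0.3711 -0.2716 -0.0738 0 0 -15.9;-1 -0.3711 -0.2716 -0.0738 0 0 -15.9;-1 -0.3711 -0.2716 -0.0738 0 0 -15.9;-1 -0.3711 -0.2716 -0.0738 0 0 -15.9;-1 -0.3711 -0.2716 -0.0738 0 0 -15.9;-1 -0.3711 -0.2716 -0.0738 0 0 -15.9;-1 -0.3711 -0.2716 -0.0738 0 0 -15.9;-1 -0.3711 -0.2716 -0.0738 0 0 -15.9;-1 -0.3711 -0.2716 -0.0738 0 0 -15.9;-1 -0.3711 -0.2716 -0.0738 0 0 -15.9;-1 -0.3711 -0.2716 -0.0738 0 0 -15.9;-1 -0.3711 -0.2716 -0.0738 0 0 -15.9"
}}

```text
time_s: 1.35
eef_pos: [0.4431, 0.186, 0.3313]
eef_rot: [0.002, 0.002, 1.0, -0.001]
wrist_force: [0.3, -0.5, 0.5]
opening: 1.002
grasp_force: 0.0
```

>>> {"method": "servo_tool", "body": {
  "series": "-1 0 0 0 0 0 0;-1 0 0 0 0 0 0;-1 0 0 0 0 0 0;-1 0 0 0 0 0 0"
}}

```text
time_s: 1.68
eef_pos: [0.439, 0.1912, 0.3297]
eef_rot: [-0.0, -0.001, 1.0, 0.0]
wrist_force: [0.3, -0.3, 0.1]
opening: 0.996
grasp_force: 0.0
```

```bash
python3 - <<'E'
from h import *
o=ctrl.get_obs(); print(o['eef_pos'],o['eef_rot'],o['time_s'])
c=cam('wrist'); save(c,'w1'); np.savez('w1.npz',**{k:c[k] for k in('img','z_map','f','cx','cy','T')})
E
```

```text
[0.43904757 0.19121113 0.32972445] [-4.29360071e-04 -8.24588311e-04  9.99999561e-01  1.18543390e-04] 1.6833
```

View pics/w1.png

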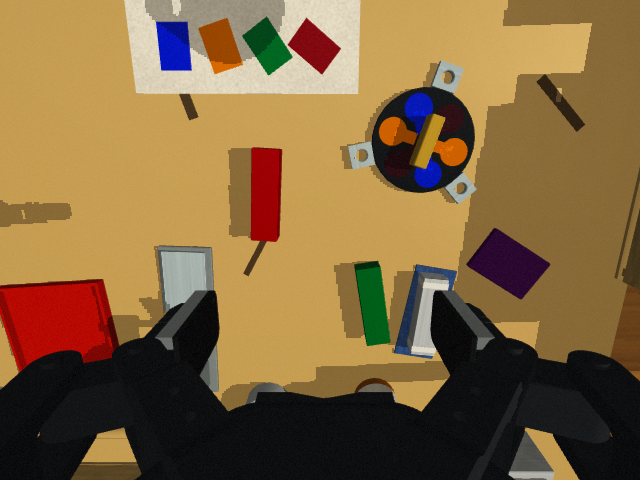

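Wrist view: the red bar is at (266,195), green at (372,303), master at (428,318), anvil at (187,310) and roundel at (424,140). The fingers cover the lower part. I'll extract poses from the top faces.

```bash
cat > w.py <<'E'
from h import *
from m import rect,big
def wm(c,which=None):
    W=cloud(c); hsv=cv2.cvtColor(c['img'],cv2.COLOR_RGB2HSV); H,S,V=[hsv[...,i].astype(int) for i in range(3)]
    x,y,z=W[...,0],W[...,1],W[...,2]
    redm=((H<8)|(H>172))&(S>150)
    k={'green':((abs(H-65)<15)&(S>100),.018,.036),'red':(redm,.018,.036),'tray':(redm,-.003,.0165),'master':((S<60)&(V>50),.020,.034),
     'pad':((abs(H-112)<14)&(S>90)&(x>.4),-.004,.012),'anvil':((S<70),.007,.017)}
    for n,(m,lo,hi) in k.items():
        if which and n not in which: continue
        m=big(m&(z>lo)&(z<hi)); P=W[m]
        if len(P)<50: print(n,len(P)); continue
        h=np.median(P[:,2]); 
        if n not in('tray',): m&=abs(z-h)<.004
        m=cv2.morphologyEx(m.astype(np.uint8),cv2.MORPH_OPEN,np.ones((3,3)))>0
        v,u=np.nonzero(m); rect(plane(c,u,v,h),n+' h%.1f'%(h*1000))
if __name__=='__main__':
    d=dict(np.load('w1.npz')); wm(d)
    W=cloud(d);print('table z',np.nanmedian(W[110:140,300:340,2])*1000)
    # anvil edges
    g=cv2.cvtColor(d['img'],cv2.COLOR_RGB2HSV)[...,1]<70
    for r in range(255,290,10):
        u=np.nonzero(g[r,140:230])[0]+140; print(r,plane(d,u[[0,-1]],np.array([r,r]),.012)[:,:2].round(4).tolist())
    # roundel eyes: grey squares / handle
    hsv=cv2.cvtColor(d['img'],cv2.COLOR_RGB2HSV); z=W[...,2]
    m=(W[...,1]>.2)&(z>.026)&(z<.045)&(W[...,0]<.45); n,l,s,ct=cv2.connectedComponentsWithStats(m.astype(np.uint8))
    i=1+np.argmax(s[1:,4]); rect(W[l==i],'handle'); v,u=np.nonzero(l==i); rect(plane(d,u,v,.034),'handle34')
    m=(hsv[...,1]<60)&(W[...,1]>.2)&(W[...,0]<.46)&(z<.02)&(W[...,0]>.28); n,l,s,ct=cv2.connectedComponentsWithStats(m.astype(np.uint8))
    for i in range(1,n):
        if s[i,4]>150: print('eye',s[i,4],ct[i],np.nanmedian(W[l==i],0)*1000)
E
python3 w.py
```

```text
green hnan few 0
red hnan few 0
tray hnan few 0
master hnan few 0
pad hnan few 0
anvil hnan few 0
table z -0.11633155495233138
255 [[0.5156, -0.0224], [0.5155, 0.0456]]
265 [[0.5292, -0.0227], [0.5291, 0.0458]]
275 [[0.543, -0.0231], [0.5429, 0.0447]]
285 [[0.557, -0.0234], [0.5569, 0.0449]]
handle: n837 c 374.2 308.2 size 60x16 yaw(long) -17.3 med [373.77735503 307.51330648] z95 34.5
handle34: n837 c 373.9 306.9 size 59x17 yaw(long) -17.7 med [373.77790159 307.15442323] z95 34.0
eye 951 [345.22712934  74.49001052] [299.35721074 214.65331204   0.45053444]
eye 4412 [423.64755213 136.20013599] [375.0708283  321.24673257   7.18356839]
```

```bash
sed -i 's/h=np.median(P\[:,2\])/h=np.nanmedian(P[:,2])/' w.py; sed -i 's/V>50),.020,.034)/V>50)\&(y>.1)\&(x>.45),.020,.034)/' w.py; python3 w.py | head -6
```

```text
green h23.1: n1810 c 582.4 255.0 size 110x31 yaw(long) 9.6 med [579.82331936 254.72485949] z95 23.1
red h28.1: n2388 c 437.2 120.6 size 109x31 yaw(long) -3.4 med [434.50122126 120.51323054] z95 28.1
tray h3.3: n8125 c 622.7 -175.2 size 154x130 yaw(long) -85.3 med [ 612.76396459 -174.51038976] z95 3.3
master h26.2: n1330 c 596.1 327.4 size 111x33 yaw(long) -5.1 med [597.43340617 323.02864936] z95 26.2
pad h2.3: n937 c 603.3 329.3 size 134x55 yaw(long) -9.9 med [588.38088207 309.97616576] z95 2.3
anvil h11.1: n1960 c 552.2 8.6 size 81x56 yaw(long) -1.9 med [543.26292961   5.23702006] z95 11.1
```

```bash
python3 go.py 558 331 130 -5.1  558 331 31 -5.1
```

```text
now [439.1 191.3 329.8] yaw 0.1 open 1.001 t 1.7 gf 0.0 q6 -1.41
-0.1193 0.1395 0.1997  0.01 -0.04 5.21  rows>=6.5
0.0000 0.0000 0.0990  0.00 0.00 0.00  rows>=2.4
```

>>> {"method": "servo_tool", "body": {
  "series": "-0.3 -0.1193 0.1395 0.1997 0 0 5.2;-0.3 -0.1193 0.1395 0.1997 0 0 5.2;-0.3 -0.1193 0.1395 0.1997 0 0 5.2;-0.3 -0.1193 0.1395 0.1997 0 0 5.2;-0.3 -0.1193 0.1395 0.1997 0 0 5.2;-0.3 -0.1193 0.1395 0.1997 0 0 5.2;-0.3 -0.1193 0.1395 0.1997 0 0 5.2;-0.3 -0.1193 0.1395 0.1997 0 0 5.2;-0.3 -0.1193 0.1395 0.1997 0 0 5.2;-0.3 -0.1193 0.1395 0.1997 0 0 5.2"
}}

```text
time_s: 2.57
eef_pos: [0.559, 0.33, 0.1315]
eef_rot: [0.0, 0.045, 0.999, 0.0]
wrist_force: [-1.0, -0.9, 0.6]
opening: 0.651
grasp_force: 0.0
```

>>> {"method": "servo_tool", "body": {
  "series": "-0.3 0 0 0.03 0 0 0;-0.3 0 0 0.06 0 0 0;-0.3 0 0 0.08 0 0 0;-0.3 0 0 0.099 0 0 0;-0.3 0 0 0.099 0 0 0;-0.3 0 0 0.099 0 0 0;-0.3 0 0 0.099 0 0 0"
}}

```text
time_s: 3.15
eef_pos: [0.5608, 0.3298, 0.0343]
eef_rot: [0.002, 0.046, 0.999, 0.001]
wrist_force: [0.2, 0.2, 0.6]
opening: 0.647
grasp_force: 0.0
```

```bash
python3 - <<'E'
from h import *
c=cam('wrist'); save(c,'w2')
E
python3 go.py 558 331 31 -5.1
```

```text
now [561.1 330.   34.5] yaw -5.2 open 0.653 t 3.2 gf 0.0 q6 -1.13
0.0032 0.0007 0.0034  0.11 0.23 -0.12  rows>=0.1
```

View pics/w2.png

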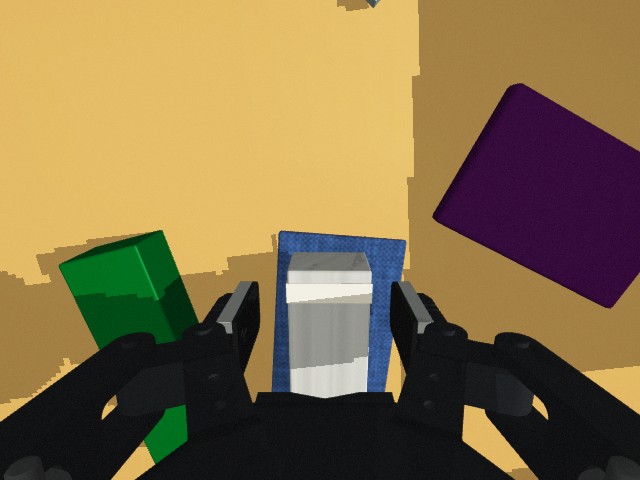

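The pads straddle the master at (328,320), aligned with it. Closing.

>>> {"method": "servo_tool", "body": {
  "series": "1 0 0 0.001 0 0 0;1 0 0 0.001 0 0 0;1 0 0 0.001 0 0 0;1 0 0 0.001 0 0 0;1 0 0 0.001 0 0 0;1 0 0 0.001 0 0 0;1 0 0 0.001 0 0 0;1 0 0 0.001 0 0 0"
}}

```text
time_s: 3.87
eef_pos: [0.5606, 0.33, 0.0324]
eef_rot: [0.001, 0.045, 0.999, 0.001]
wrist_force: [-0.8, 0.4, 6.7]
opening: 0.358
grasp_force: 61.4
```

>>> {"method": "servo_tool", "body": {
  "series": "1 0 0 -0.02 0 0 0;1 0 0 -0.04 0 0 0;1 0 0 -0.07 0 0 0;1 0 0 -0.09 0 0 0;1 0 0 -0.09 0 0 0;1 0 0 -0.09 0 0 0;1 0 0 -0.09 0 0 0"
}}

```text
time_s: 4.45
eef_pos: [0.5583, 0.3291, 0.1188]
eef_rot: [-0.001, 0.045, 0.999, -0.0]
wrist_force: [-0.3, -0.9, -2.8]
opening: 0.359
grasp_force: 60.3
```

```bash
python3 - <<'E'
from h import *
from w import wm
c=cam('wrist'); wm(c,['master','pad','green'])
E
python3 m.py | grep -E "side|scene|pad"; python3 go.py 440 7 150 -1.7
```

```text
green h23.1: n5768 c 569.2 253.7 size 82x33 yaw(long) 9.6 med [564.47107542 252.61428946] z95 23.1
master 0
pad h2.2: n3964 c 560.1 336.4 size 55x47 yaw(long) 80.3 med [553.21365744 337.99511613] z95 2.2
scene
pad: n436 c 605.3 317.4 size 129x72 yaw(long) -8.0 med [608.89878929 325.287498  ] z95 7.1
side
pad: n1654 c 600.9 331.2 size 129x54 yaw(long) -9.5 med [599.14271262 332.65173886] z95 4.6
now [558.1 329.  118.1] yaw -5.2 open 0.361 t 4.6 gf 60.3 q6 -1.13
0.0884 -0.3314 -0.0311  -0.09 -0.20 -3.52  rows>=8.3
```

```bash
python3 - <<'E'
from h import *
d=dict(np.load('w1.npz')); W=cloud(d); S=cv2.cvtColor(d['img'],cv2.COLOR_RGB2HSV)[...,1]
m=(S<90)&(abs(W[...,2]-.0111)<.003)&(abs(W[...,1]-.01)<.05)
L=[];Rr=[];top=[]
for r in range(253,290):
    u=np.nonzero(m[r,140:225])[0]+140
    a=plane(d,u[[0,-1]],np.array([r,r]),.012); L.append(a[0,:2]);Rr.append(a[1,:2])
L=np.array(L)*1000;Rr=np.array(Rr)*1000
for E in(L,Rr):
    p=np.polyfit(E[:,0],E[:,1],1); print('edge slope deg',np.degrees(np.arctan(p[0])),'y at 550',np.polyval(p,550))
for u in range(165,210,8):
    v=np.nonzero(m[235:300,u])[0][0]+235; print(plane(d,[u],[v],.012)[0,:2]*1000)
# dial circle
for n in['scene','side']:
    c=cam(n); W=cloud(c); s=cv2.cvtColor(c['img'],cv2.COLOR_RGB2HSV)
    m=(abs(W[...,2]-.1005)<.006)&(abs(W[...,0]-.7)<.08)&(abs(W[...,1])<.1)
    v,u=np.nonzero(m); P=plane(c,u,v,.1)[:,:2]*1000; (cc,r)=cv2.minEnclosingCircle(P.astype(np.float32)); e=cv2.fitEllipse(cv2.convexHull(P.astype(np.float32))); print(n,cc,r,e)
E
```

```text
edge slope deg -1.7152738142716872 y at 550 -19.36746325732231
edge slope deg -1.8752629075858558 y at 550 35.85937704729416
[510.21953788 -12.77964062]
[510.20252666  -2.55279187]
[510.18551515   7.67423734]
[511.50870931  17.7710626 ]
[511.49169599  28.00629301]
[520.91396091  37.43382791]
scene (679.763916015625, 3.509326457977295) 61.6236457824707 ((681.2748413085938, 1.192978858947754), (101.33121490478516, 122.26179504394531), 92.50357818603516)
side (688.4876098632812, 7.846401691436768) 52.636863708496094 ((692.7194213867188, 7.972138404846191), (91.48491668701172, 107.15811157226562), 6.895820140838623)
```

```bash
python3 - <<'E'
from h import *
for n in['scene','side']:
    W=cloud(cam(n)); P=W[(W[...,2]>.071)&(W[...,2]<.096)&(abs(W[...,1]-.005)<.018)&(W[...,0]>.5)&(W[...,0]<.7)]
    print(n,len(P),np.percentile(P[:,0],[0,2,10,50]))
E
python3 go.py 478 10.5 110 -1.8 478 10.5 41 -1.8 544 8.4 41 -1.8
```

```text
scene 133 [0.59992039 0.60052921 0.60414468 0.62349043]
side 6 [0.65575388 0.6558018  0.65599349 0.65935724]
now [559.  329.3 119.4] yaw -5.2 open 0.36 t 4.8 gf 60.3 q6 -1.13
0.0516 -0.3249 0.0097  -0.03 -0.08 -3.42  rows>=7.9
0.0000 0.0000 0.0690  0.00 0.00 0.00  rows>=1.7
-0.0660 -0.0000 0.0000  0.00 0.00 0.00  rows>=1.6
```

>>> {"method": "servo_tool", "body": {
  "series": "1 0.03 -0.04 0 0 0 0;1 0.0516 -0.12 0.0097 0 0 -3.4;1 0.0516 -0.3249 0.0097 0 0 -3.4;1 0.0516 -0.3249 0.0097 0 0 -3.4;1 0.0516 -0.3249 0.0097 0 0 -3.4;1 0.0516 -0.3249 0.0097 0 0 -3.4;1 0.0516 -0.3249 0.0097 0 0 -3.4;1 0.0516 -0.3249 0.0097 0 0 -3.4;1 0.0516 -0.3249 0.0097 0 0 -3.4;1 0.0516 -0.3249 0.0097 0 0 -3.4;1 0.0516 -0.3249 0.0097 0 0 -3.4;1 0.0516 -0.3249 0.0097 0 0 -3.4"
}}

```text
time_s: 5.8
eef_pos: [0.4786, 0.0115, 0.1107]
eef_rot: [0.0, 0.015, 1.0, 0.0]
wrist_force: [0.7, -0.6, -2.7]
opening: 0.359
grasp_force: 60.6
```

```bash
python3 go.py 478 10.5 45 -1.8; python3 - <<'E'
from h import *
c=cam('wrist'); save(c,'w3')
W=cloud(c); z=W[...,2]; hsv=cv2.cvtColor(c['img'],cv2.COLOR_RGB2HSV)
m=(hsv[...,1]<90)&(abs(z-.0112)<.004)
for u in range(260,380,20):
    v=np.nonzero(m[:,u])[0]
    if len(v): print(u,v[0],plane(c,[u],[v[0]],.012)[0,:2])
E
```

```text
now [478.6  11.5 110.7] yaw -1.8 open 0.359 t 5.8 gf 60.6 q6 -1.77
0.0006 -0.0011 0.0657  0.02 0.00 0.04  rows>=1.6
```

View pics/w3.png

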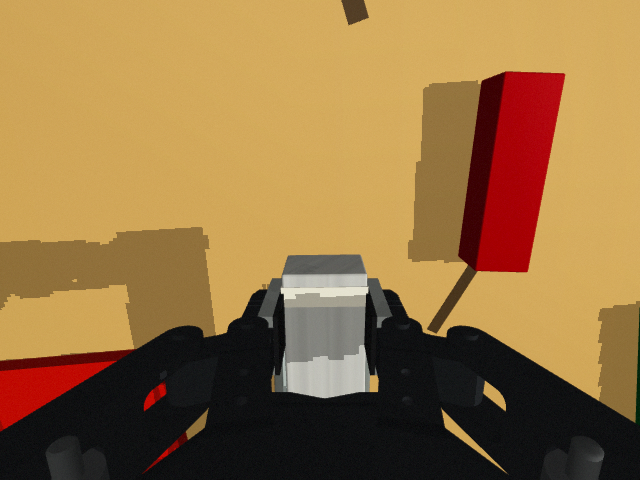

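The master is held square at (324,320); the anvil is hidden behind it. Lowering.

>>> {"method": "servo_tool", "body": {
  "series": "1 0.0006 -0.001 0.03 0 0 0;1 0.0006 -0.001 0.055 0 0 0;1 0.0006 -0.001 0.063 0 0 0;1 0.0006 -0.001 0.066 0 0 0;1 0.0006 -0.001 0.067 0 0 0;1 0.0006 -0.001 0.068 0 0 0;1 0.0006 -0.001 0.068 0 0 0;1 0.0006 -0.001 0.068 0 0 0"
}}

```text
time_s: 6.52
eef_pos: [0.4788, 0.0096, 0.0438]
eef_rot: [0.001, 0.016, 1.0, -0.0]
wrist_force: [0.3, 0.1, -3.4]
opening: 0.359
grasp_force: 65.2
```

```bash
python3 go.py 543 8.5 41 -1.8; python3 -c "
from h import *
o=ctrl.get_obs();print(o['wrist_force'],o['torque'])"
```

```text
now [478.8   9.6  43.8] yaw -1.8 open 0.359 t 6.5 gf 65.2 q6 -1.77
-0.0642 0.0010 0.0029  -0.02 0.12 -0.00  rows>=1.5
[ 0.31807531  0.14808767 -3.36109728] [-0.01508745  0.07522259 -0.01261449]
```

>>> {"method": "servo_tool", "body": {
  "series": "1 0 0 0.0012 0 0 0;1 0 0 0.002 0 0 0;1 -0.012 0 0.002 0 0 0;1 -0.022 0 0.002 0 0 0;1 -0.032 0 0.002 0 0 0;1 -0.042 0 0.002 0 0 0;1 -0.052 0 0.002 0 0 0;1 -0.06 0 0.002 0 0 0;1 -0.064 0 0.002 0 0 0;1 -0.064 0 0.002 0 0 0;1 -0.064 0 0.002 0 0 0"
}}

```text
time_s: 7.43
eef_pos: [0.542, 0.0075, 0.0414]
eef_rot: [0.0, 0.016, 1.0, 0.0]
wrist_force: [-4.0, 0.9, 5.1]
opening: 0.356
grasp_force: 66.3
```

```bash
python3 go.py 543 8.5 41 -1.8; python3 - <<'E'
from h import *
o=ctrl.get_obs();print(o['wrist_force'],o['torque'])
a=cam('scene')['img'];b=cam('side')['img']
a=cv2.resize(a[215:305,290:430],None,fx=3,fy=3,interpolation=2);b=cv2.resize(b[215:315,220:360],None,fx=3,fy=3,interpolation=2)
o=np.zeros((300,840,3),np.uint8);o[:270,:420]=a;o[:,420:]=b
cv2.imwrite('pics/z1.png',o[:,:800,::-1])
E
```

```text
now [542.    7.5  41.4] yaw -1.8 open 0.356 t 7.4 gf 66.3 q6 -1.74
-0.0009 0.0010 0.0004  0.00 0.00 -0.02  rows>=0.0
[-4.03541582  0.91003739  5.05457687] [0.1864323  0.46918255 0.06200852]
```

View pics/z1.png

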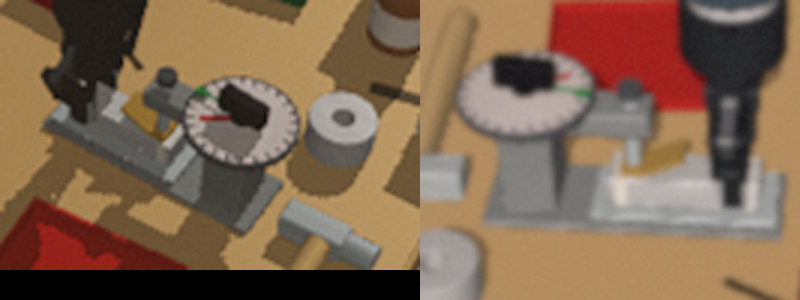

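The master is under the foot and the needle has moved. The green mark is at about (200,90) in the left crop and the needle at (205,118). Releasing and rising to view the dial.

>>> {"method": "servo_tool", "body": {
  "series": "-0.3 0 0 0 0 0 0;-0.3 0 0 0 0 0 0;-0.3 0 0 0 0 0 0;-0.3 0 0 0 0 0 0;-0.3 0 0 0 0 0 0;-0.3 0 0 -0.03 0 0 0;-0.3 0 0 -0.07 0 0 0;-0.3 0 0 -0.11 0 0 0;-0.3 0 0 -0.15 0 0 0;-0.3 -0.02 0 -0.19 0 0 0;-0.3 -0.05 0 -0.23 0 0 0;-0.3 -0.08 0 -0.24 0 0 0"
}}

```text
time_s: 8.53
eef_pos: [0.6228, 0.0052, 0.2865]
eef_rot: [0.003, 0.016, 1.0, -0.001]
wrist_force: [2.1, -0.6, -0.1]
opening: 0.649
grasp_force: 0.0
```

>>> {"method": "servo_tool", "body": {
  "series": "-0.3 0 0 0 0 0 0;-0.3 0 0 0 0 0 0;-0.3 0 0 0 0 0 0;-0.3 0 0 0 0 0 0"
}}

```text
time_s: 8.87
eef_pos: [0.6202, 0.0053, 0.2788]
eef_rot: [-0.002, 0.016, 1.0, 0.0]
wrist_force: [0.1, 0.3, -0.3]
opening: 0.651
grasp_force: 0.0
```

```bash
python3 go.py 620 5 281 -1.8; python3 - <<'E'
from h import *
c=cam('wrist'); np.savez('w4.npz',**{k:c[k] for k in('img','z_map','f','cx','cy','T')})
a=c['img']; cv2.imwrite('pics/w4.png',cv2.resize(a[140:420,130:510],None,fx=2,fy=2,interpolation=2)[:,:,::-1])
E
```

```text
now [620.2   5.3 278.8] yaw -1.8 open 0.651 t 8.9 gf 0.0 q6 -1.72
0.0002 -0.0004 -0.0022  0.03 -0.20 -0.02  rows>=0.1
```

View pics/w4.png

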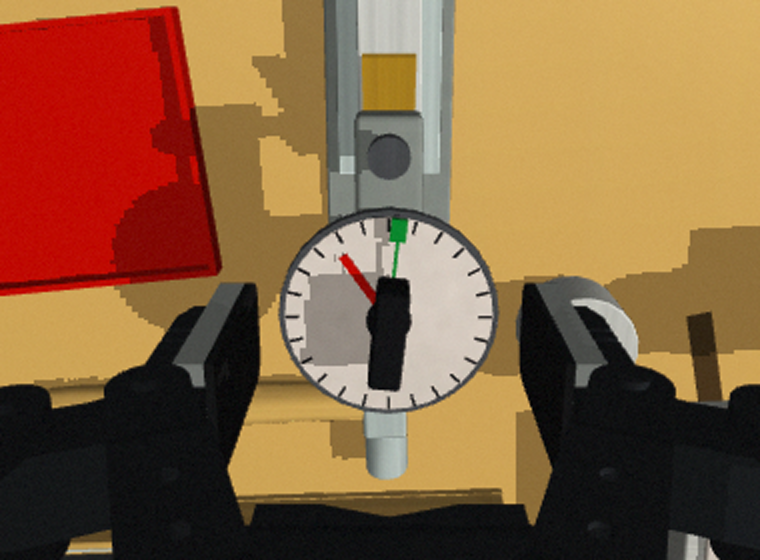

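Needle tip is at (345,258), green mark at (398,230) and dial centre near (389,312) in the crop. The knob must turn about 40° CCW; computing it.

```bash
cat > dial.py <<'E'
from h import *
def dial(c,verbose=True):
    W=cloud(c); hsv=cv2.cvtColor(c['img'],cv2.COLOR_RGB2HSV); H,S,V=[hsv[...,i].astype(int) for i in range(3)]
    z=W[...,2]; near=np.hypot(W[...,0]-.6906,W[...,1]-.004)<.065
    m=near&(z>.092)&(z<.15); v,u=np.nonzero(m)
    P=plane(c,u,v,.1)[:,:2]*1000
    hull=cv2.convexHull((P).astype(np.float32)); ce=np.array(cv2.fitEllipse(hull)[0]); mc=cv2.minEnclosingCircle(hull)
    out=[]
    for n,mm,h in(('needle',((H<8)|(H>172))&(S>150),.101),('mark',(abs(H-65)<20)&(S>120),.101)):
        mm=mm&near&(z>.09); v,u=np.nonzero(mm); Q=plane(c,u,v,h)[:,:2]*1000
        vx,vy,x0,y0=cv2.fitLine(Q.astype(np.float32),cv2.DIST_L2,0,.01,.01).ravel()
        d=np.median(Q,0)-ce; s=np.sign(vx*d[0]+vy*d[1]); a1=np.degrees(np.arctan2(-s*vy,-s*vx)); a2=np.degrees(np.arctan2(-d[1],-d[0]))
        off=(ce[0]-x0)*-vy+(ce[1]-y0)*vx
        print(n,len(Q),'line ang %.1f  from centre %.1f  line-centre dist %.1f'%(a1,a2,off),Q.mean(0).round(1)); out.append((a1,a2))
    print('centre',ce.round(1),'mec',mc)
    k=near&(z>.118)&(V<70); v,u=np.nonzero(k); Q=plane(c,u,v,.128)[:,:2]*1000
    print('knob',cv2.minAreaRect(Q.astype(np.float32)))
    return out
if __name__=='__main__':
    import sys; dial(dict(np.load(sys.argv[1])) if len(sys.argv)>1 else cam('wrist'))
E
python3 dial.py w4.npz; python3 -c "
from h import *
from m import rect
from w import wm
d=dict(np.load('w4.npz')); wm(d,['anvil','tray'])"
```

```text
needle 117 line ang 31.5  from centre 46.8  line-centre dist 4.5 [671.9 -10.1]
mark 128 line ang -6.3  from centre -8.0  line-centre dist -1.6 [653.2   7.6]
centre [684.2   2.6] mec ((681.9385375976562, 2.962282657623291), 58.3135871887207)
knob ((715.285888671875, 28.743057250976562), (111.67909240722656, 42.167449951171875), 44.3473014831543)
tray h3.3: n17478 c 635.5 -173.4 size 154x148 yaw(long) 3.9 med [ 629.75410463 -173.07114649] z95 3.3
anvil h11.2: n2554 c 579.5 6.6 size 132x55 yaw(long) -1.8 med [563.04006131   6.43283352] z95 11.2
```

```bash
python3 - <<'E'
from h import *
c=dict(np.load('w4.npz')); W=cloud(c); z=W[...,2]
m=(abs(z-.1275)<.004)&(np.hypot(W[...,0]-.69,W[...,1]-.004)<.035); v,u=np.nonzero(m); Q=plane(c,u,v,.128)[:,:2]*1000
print(len(Q),cv2.minAreaRect(Q.astype(np.float32)),np.nanmedian(z[m]))
E
python3 go.py 690 4 180 -6.3 690 4 135 -6.3
```

```text
822 ((689.4447021484375, 2.471522331237793), (13.855405807495117, 44.9376335144043), 82.38874816894531) 0.12694641695346562
now [620.2   5.3 279. ] yaw -1.8 open 0.649 t 8.9 gf 0.0 q6 -1.72
-0.0701 0.0008 0.0988  0.02 -0.19 4.48  rows>=2.9
0.0000 0.0000 0.0450  0.00 0.00 0.00  rows>=1.1
```

>>> {"method": "servo_tool", "body": {
  "series": "0 -0.03 -0.001 0.05 0 0 5;0 -0.0695 -0.0007 0.09 0 0 5;0 -0.0695 -0.0007 0.1 0 0 5;0 -0.0695 -0.0007 0.1 0 0 5;0 -0.0695 -0.0007 0.1 0 0 5;0 -0.0695 -0.0007 0.1 0 0 5;0 -0.0695 -0.0007 0.1 0 0 5"
}}

```text
time_s: 9.5
eef_pos: [0.6917, 0.0021, 0.1838]
eef_rot: [0.002, 0.059, 0.998, -0.0]
wrist_force: [-0.4, 0.5, 0.8]
opening: 0.501
grasp_force: 0.0
```

```bash
python3 go.py 689.5 2.5 135 -7; python3 - <<'E'
from h import *
c=cam('wrist'); W=cloud(c); z=W[...,2]
m=(abs(z-.1275)<.004)&(np.hypot(W[...,0]-.69,W[...,1]-.004)<.035); v,u=np.nonzero(m); Q=plane(c,u,v,.128)[:,:2]*1000
print(len(Q),cv2.minAreaRect(Q.astype(np.float32)))
a=c['img']; cv2.imwrite('pics/w5.png',a[100:460,100:540,::-1])
E
```

```text
now [691.7   2.1 183.8] yaw -6.8 open 0.501 t 9.5 gf 0.0 q6 -1.62
0.0025 0.0002 0.0488  -0.02 0.23 0.19  rows>=1.2
2114 ((690.0932006835938, 2.462312698364258), (13.766688346862793, 43.78010177612305), 82.31439208984375)
```

View pics/w5.png

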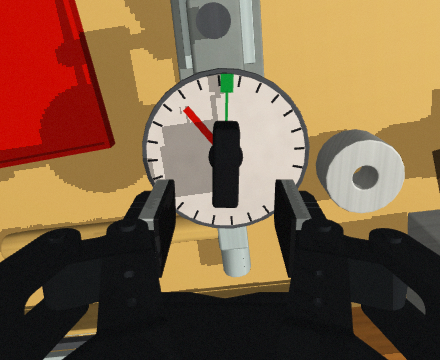

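The gripper straddles the knob at (226,165) in the crop. Descending and closing.

>>> {"method": "servo_tool", "body": {
  "series": "0 0 0 0.02 0 0 0.9;0 0 0 0.04 0 0 0.9;0 0 0 0.045 0 0 0.9;0 0 0 0.046 0 0 0.9;0 0 0 0.046 0 0 0.9;1 0 0 0.046 0 0 0.9;1 0 0 0.046 0 0 0.9;1 0 0 0.046 0 0 0.9;1 0 0 0.046 0 0 0.9;1 0 0 0.046 0 0 0.9;1 0 0 0.046 0 0 0.9;1 0 0 0.046 0 0 0.9"
}}

```text
time_s: 10.55
eef_pos: [0.6922, 0.0025, 0.1368]
eef_rot: [0.001, 0.067, 0.998, 0.0]
wrist_force: [-1.0, 2.4, 6.2]
opening: 0.151
grasp_force: 59.8
```

```bash
python3 go.py 690 2.5 135 31; python3 dial.py; python3 -c "
from h import *
print(ctrl.get_obs()['wrist_force'])"
```

```text
now [692.2   2.5 136.8] yaw -7.7 open 0.151 t 10.6 gf 59.8 q6 -1.6
0.0022 -0.0003 0.0018  -0.03 0.16 -38.70  rows>=5.4
needle 456 line ang 31.6  from centre 45.1  line-centre dist 4.6 [670.9 -10.9]
mark 546 line ang -20.2  from centre -7.4  line-centre dist 6.3 [654.9   6.9]
centre [684.4   2.8] mec ((683.0260620117188, 3.7616395950317383), 57.48271942138672)
knob ((719.2289428710938, -3.6002044677734375), (286.8683166503906, 107.31006622314453), 82.2744369506836)
[-1.24934163  2.66631519  5.76789866]
```

>>> {"method": "servo_tool", "body": {
  "series": "1 0 0 0 0 0 -6;1 0 0 0 0 0 -12;1 0 0 0 0 0 -18;1 0 0 0 0 0 -24;1 0 0 0 0 0 -30;1 0 0 0 0 0 -36;1 0 0 0 0 0 -40;1 0 0 0 0 0 -40;1 0 0 0 0 0 -40;1 0 0 0 0 0 -40"
}}

```text
time_s: 11.43
eef_pos: [0.692, 0.0032, 0.1367]
eef_rot: [0.001, -0.278, 0.96, 0.0]
wrist_force: [-2.3, 4.3, 5.8]
opening: 0.147
grasp_force: 59.9
```

```bash
python3 go.py 690 2.5 135 32.5;  python3 - <<'E'
from h import *
c=cam('wrist'); np.savez('w6.npz',**{k:c[k] for k in('img','z_map','f','cx','cy','T')}); save(c,'w6')
import dial; dial.dial(c)
E
```

```text
now [692.    3.2 136.7] yaw 32.3 open 0.147 t 11.4 gf 59.9 q6 -2.3
0.0021 0.0005 0.0017  -0.02 0.15 -0.18  rows>=0.1
needle 181 line ang 32.3  from centre 39.2  line-centre dist 2.6 [667.5 -12.6]
mark 527 line ang 15.1  from centre 36.9  line-centre dist 12.1 [660.3 -17.7]
centre [685.    1.6] mec ((682.8605346679688, 2.8171653747558594), 56.86127471923828)
knob ((716.5586547851562, 15.434005737304688), (107.29813385009766, 286.8414611816406), 32.33225631713867)
```

View pics/w6.png

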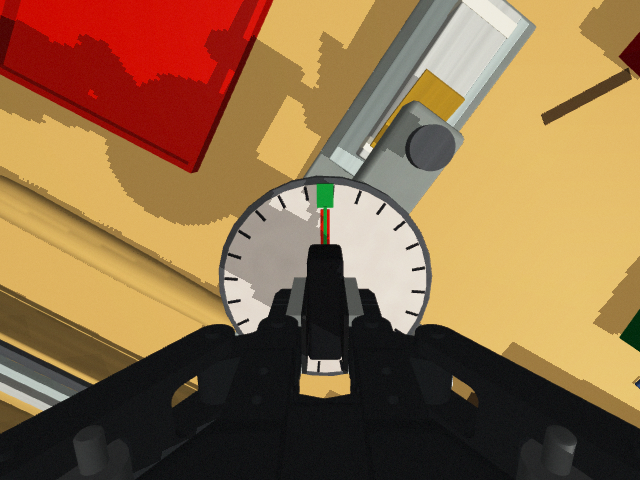

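The green mark's line lies right on the red needle at (325,225). Quick symmetry check.

```bash
python3 - <<'E'
from h import *
c=dict(np.load('w6.npz')); hsv=cv2.cvtColor(c['img'],cv2.COLOR_RGB2HSV).astype(int);H,S=hsv[...,0],hsv[...,1]
r=((H<10)|(H>170))&(S>120);g=(abs(H-62)<22)&(S>90)
for v in range(186,244,4):
    a=np.nonzero(r[v,300:350])[0]+300;b=np.nonzero(g[v,300:350])[0]+300
    print(v,a.tolist(),b.tolist())
E
```

```text
186 [] [317, 318, 319, 320, 321, 322, 323, 324, 325, 326, 327, 328, 329, 330, 331, 332, 333]
190 [] [317, 318, 319, 320, 321, 322, 323, 324, 325, 326, 327, 328, 329, 330, 331, 332, 333]
194 [] [317, 318, 319, 320, 321, 322, 323, 324, 325, 326, 327, 328, 329, 330, 331, 332, 333]
198 [] [317, 318, 319, 320, 321, 322, 323, 324, 325, 326, 327, 328, 329, 330, 331, 332]
202 [] [317, 318, 319, 320, 321, 322, 323, 324, 325, 326, 327, 328, 329, 330, 331, 332]
206 [] [317, 318, 319, 320, 321, 322, 323, 324, 325, 326, 327, 328, 329, 330, 331, 332]
210 [321, 322, 327, 328, 329] [324, 325, 326]
214 [320, 321, 322, 327, 328, 329] [324, 325, 326]
218 [320, 321, 322, 327, 328, 329] [324, 325, 326]
222 [321, 322, 327, 328, 329] [324, 325, 326]
226 [320, 321, 322, 327, 328, 329] [324, 325, 326]
230 [320, 321, 322, 327, 328, 329] [324, 325, 326]
234 [320, 321, 322, 327, 328, 329] [324, 325, 326]
238 [321, 322, 327, 328, 329] [324, 325, 326]
242 [321, 322, 327, 328, 329] [324, 325, 326]
```

Aligned to within half a pixel. Releasing and going back to the master.

>>> {"method": "servo_tool", "body": {
  "series": "0 0 0 0 0 0 0;0 0 0 0 0 0 0;0 0 0 0 0 0 0;0 0 0 0 0 0 0;0 0 0 -0.03 0 0 0;0 0 0 -0.06 0 0 0;0 0 0 -0.09 0 0 0;0 0 0 -0.11 0 0 0;0 0 0 -0.11 0 0 0;0 0 0 -0.11 0 0 0;0 0 0 -0.11 0 0 0"
}}

```text
time_s: 12.4
eef_pos: [0.6906, 0.0021, 0.2434]
eef_rot: [-0.001, -0.278, 0.961, 0.0]
wrist_force: [-0.3, -0.2, -0.1]
opening: 0.502
grasp_force: 0.0
```

```bash
python3 go.py 542 8 200 -1.8 542 8 41.5 -1.8; python3 dial.py|grep -v knob
```

```text
now [690.6   2.1 243.4] yaw 32.3 open 0.502 t 12.4 gf 0.0 q6 -2.3
0.1224 0.0843 0.0437  0.04 -0.09 34.07  rows>=4.8
0.0000 0.0000 0.1585  0.00 0.00 0.00  rows>=3.8
needle 86 line ang 36.8  from centre 41.1  line-centre dist 1.8 [669.6 -11.5]
mark 240 line ang 29.1  from centre 38.0  line-centre dist 1.2 [694.5   6.2]
centre [684.9   2.2] mec ((683.2420654296875, 2.615910768508911), 57.358211517333984)
```

>>> {"method": "servo_tool", "body": {
  "series": "-0.3 0.04 0.028 0 0 0 6;-0.3 0.08 0.056 0 0 13;-0.3 0.1224 0.0843 0.02 0 0 20"
}}

```text
$.series[1]: bad value
```

>>> {"method": "servo_tool", "body": {
  "series": "-0.3 0.1224 0.0843 0.0437 0 0 34.1;-0.3 0.1224 0.0843 0.0437 0 0 34.1;-0.3 0.1224 0.0843 0.0437 0 0 34.1;-0.3 0.1224 0.0843 0.0437 0 0 34.1;-0.3 0.1224 0.0843 0.0437 0 0 34.1;-0.3 0.1224 0.0843 0.0437 0 0 34.1;-0.3 0.1224 0.0843 0.0437 0 0 34.1;-0.3 0.1224 0.0843 0.0437 0 0 34.1"
}}

```text
time_s: 13.12
eef_pos: [0.5437, 0.0078, 0.2011]
eef_rot: [0.0, 0.014, 1.0, -0.0]
wrist_force: [0.5, -0.3, -0.5]
opening: 0.647
grasp_force: 0.0
```

```bash
python3 go.py 542 8 41.5 -1.8; python3 - <<'E'
from h import *
c=cam('wrist'); W=cloud(c); hsv=cv2.cvtColor(c['img'],cv2.COLOR_RGB2HSV).astype(int);H,S=hsv[...,0],hsv[...,1]
near=np.hypot(W[...,0]-.69,W[...,1]-.003)<.055
for m in(((H<10)|(H>170))&(S>120),(abs(H-62)<22)&(S>90)):
    v,u=np.nonzero(m&near&(W[...,2]>.09)); P=plane(c,u,v,.101)*1000
    if len(P): d=np.median(P,0)[:2]-[690,2.7]; print(len(P),np.degrees(np.arctan2(-d[1],-d[0])))
from w import wm; wm(c,['anvil','pad'])
z=W[...,2]; m=(z>.030)&(z<.04)&(W[...,0]<.575)&(abs(W[...,1]-.008)<.03)&(hsv[...,1]<60); v,u=np.nonzero(m)
print(len(u), cv2.minAreaRect((plane(c,u,v,.036)[:,:2]*1000).astype(np.float32)), np.nanmedian(z[m]))
E
```

```text
now [543.7   7.8 201.1] yaw -1.7 open 0.647 t 13.1 gf 0.0 q6 -1.75
0.0018 0.0002 0.1596  -0.01 0.04 0.14  rows>=3.8
pad h2.2: n835 c 635.8 296.9 size 71x23 yaw(long) 11.4 med [647.23270504 302.34494432] z95 2.2
anvil h11.2: n3508 c 578.9 6.6 size 134x55 yaw(long) -1.8 med [559.416707     6.23436123] z95 11.2
2393 ((548.6943359375, 6.947399139404297), (32.29439926147461, 52.14743423461914), 88.34870910644531) 0.035253579789360556
```

>>> {"method": "servo_tool", "body": {
  "series": "-0.3 0.001 0 0.04 0 0 0;-0.3 0.001 0 0.08 0 0 0;-0.3 0.001 0 0.12 0 0 0;-0.3 0.001 0 0.15 0 0 0;-0.3 0.001 0 0.1585 0 0 0;-0.3 0.001 0 0.1585 0 0 0;1 0.001 0 0.1585 0 0 0;1 0.001 0 0.1585 0 0 0;1 0.001 0 0.1585 0 0 0;1 0.001 0 0.1585 0 0 0;1 0.001 0 0.1585 0 0 0;1 0.001 0 0.1585 0 0 0"
}}

```text
time_s: 14.17
eef_pos: [0.544, 0.0077, 0.0451]
eef_rot: [0.003, 0.016, 1.0, -0.0]
wrist_force: [0.8, -0.1, 6.8]
opening: 0.356
grasp_force: 60.6
```

>>> {"method": "servo_tool", "body": {
  "series": "1 0.015 0 -0.0005 0 0 0;1 0.03 0 -0.0005 0 0 0;1 0.045 0 -0.0005 0 0 0;1 0.06 0 -0.0005 0 0 0;1 0.07 0 -0.0005 0 0 0;1 0.07 0 -0.0005 0 0 0;1 0.07 0 -0.03 0 0 0;1 0.07 0 -0.06 0 0 0;1 0.07 0 -0.09 0 0 0;1 0.07 0 -0.09 0 0 0;1 0.07 0 -0.09 0 0 0"
}}

```text
time_s: 15.08
eef_pos: [0.4728, 0.0101, 0.1341]
eef_rot: [0.002, 0.016, 1.0, -0.0]
wrist_force: [-0.4, -0.3, -3.1]
opening: 0.355
grasp_force: 60.8
```

```bash
python3 go.py 470 150 200 -9.7; python3 m.py | grep -E "side|scene|pad"; python3 - <<'E'
from h import *
for n in['side','scene']:
    c=cam(n); W=cloud(c); hsv=cv2.cvtColor(c['img'],cv2.COLOR_RGB2HSV).astype(int)
    m=(abs(hsv[...,0]-112)<14)&(hsv[...,1]>90)&(abs(W[...,0]-.6)<.1)&(abs(W[...,1]-.33)<.08)
    v,u=np.nonzero(m); P=plane(c,u,v,.003)[:,:2]*1000; print(n,len(P),cv2.minAreaRect(P.astype(np.float32)),P.mean(0))
E
```

```text
now [472.8  10.1 134.1] yaw -1.8 open 0.355 t 15.1 gf 60.8 q6 -1.77
0.0069 0.1397 -0.0660  -0.03 0.21 7.89  rows>=3.7
scene
pad: n422 c 607.2 320.6 size 128x71 yaw(long) -11.4 med [607.95273235 324.4833987 ] z95 7.2
side
pad: n1653 c 600.7 331.8 size 129x53 yaw(long) -9.8 med [599.73524073 332.35961125] z95 4.7
side 1698 ((602.7167358398438, 330.358154296875), (50.6139030456543, 129.07273864746094), 80.33290100097656) [601.68250347 330.93544415]
scene 446 ((603.209716796875, 327.7624206542969), (51.53754806518555, 130.99368286132812), 80.9150161743164) [604.59556148 327.75869129]
```

```bash
python3 go.py 568.3 335.4 130 -9.7 568.3 335.4 55 -9.7
```

```text
now [470.2  10.7 130.7] yaw -1.8 open 0.358 t 15.3 gf 60.7 q6 -1.77
-0.0877 0.3277 0.0006  0.03 -0.22 7.89  rows>=8.1
0.0000 0.0000 0.0750  0.00 0.00 0.00  rows>=1.8
```

>>> {"method": "servo_tool", "body": {
  "series": "1 -0.0877 0.3277 0 0 0 7.9;1 -0.0877 0.3277 0 0 0 7.9;1 -0.0877 0.3277 0 0 0 7.9;1 -0.0877 0.3277 0 0 0 7.9;1 -0.0877 0.3277 0 0 0 7.9;1 -0.0877 0.3277 0 0 0 7.9;1 -0.0877 0.3277 0 0 0 7.9;1 -0.0877 0.3277 0 0 0 7.9;1 -0.0877 0.3277 0 0 0 7.9;1 -0.0877 0.3277 0 0 0 7.9;1 -0.0877 0.3277 0 0 0 7.9;1 -0.0877 0.3277 0 0 0 7.9"
}}

```text
time_s: 16.28
eef_pos: [0.5687, 0.3339, 0.1306]
eef_rot: [-0.002, 0.085, 0.996, -0.001]
wrist_force: [-0.1, -0.1, -3.4]
opening: 0.358
grasp_force: 61.0
```

>>> {"method": "servo_tool", "body": {
  "series": "1 0 0 0.03 0 0 0;1 0 0 0.06 0 0 0;1 0 0 0.075 0 0 0;1 0 0 0.075 0 0 0;1 0 0 0.075 0 0 0;1 0 0 0.075 0 0 0"
}}

```text
time_s: 16.78
eef_pos: [0.5709, 0.3349, 0.0591]
eef_rot: [0.001, 0.085, 0.996, 0.0]
wrist_force: [0.5, -0.1, -2.0]
opening: 0.353
grasp_force: 60.9
```

```bash
cat > padchk.py <<'E'
from h import *
import go
c=cam('wrist'); W=cloud(c); z=W[...,2]; hsv=cv2.cvtColor(c['img'],cv2.COLOR_RGB2HSV).astype(int); H,S,V=hsv[...,0],hsv[...,1],hsv[...,2]
save(c,'pc')
m=((abs(H-112)<14)&(S>90)&(abs(W[...,0]-.6)<.1)&(abs(W[...,1]-.33)<.08)).astype(np.uint8)
cs,_=cv2.findContours(m,cv2.RETR_EXTERNAL,cv2.CHAIN_APPROX_NONE); k=max(cs,key=cv2.contourArea)[:,0]
P=plane(c,k[:,0],k[:,1],.003)[:,:2]*1000; e=P[:,0].min()
print('pad pts',len(P),cv2.minAreaRect(P.astype(np.float32)))
th=np.radians(-9.7); A=np.array([[np.cos(th),np.sin(th)],[-np.sin(th),np.cos(th)]])
Q=(P-[603,329.5])@A.T
end=Q[Q[:,0]<Q[:,0].min()+6]; print('end x',np.percentile(Q[:,0],2),'side edges',Q[:,1].min(),Q[:,1].max())
# end-edge and sides by lines
for nm,s in(('end',(Q[:,0]<Q[:,0].min()+4)&(abs(Q[:,1])<22)),('lo',(Q[:,1]<Q[:,1].min()+3)&(Q[:,0]>-60)),('hi',(Q[:,1]>Q[:,1].max()-3)&(Q[:,0]>-60))):
    if s.sum()>10:
        vx,vy,x,y=cv2.fitLine(P[s].astype(np.float32),cv2.DIST_L2,0,.01,.01).ravel(); print(nm,s.sum(),'ang',np.degrees(np.arctan2(vy,vx))%180,'mean',Q[s].mean(0))
mm=(S<60)&(V>60)&(abs(W[...,0]-.6)<.12)&(abs(W[...,1]-.33)<.05)&(z>.02)&(z<.07); h=np.nanpercentile(z[mm],75); mm&=abs(z-h)<.004
v,u=np.nonzero(mm); B=plane(c,u,v,h)[:,:2]*1000; b=cv2.minAreaRect(B.astype(np.float32)); Bq=(B-[603,329.5])@A.T
print('master top',h,len(B),b,'in pad frame: rear end',np.percentile(Bq[:,0],1),'sides',np.percentile(Bq[:,1],[1,99]))
E
python3 padchk.py; python3 go.py 568.3 335.4 36 -9.7
```

```text
pad pts 407 ((555.404541015625, 336.4730529785156), (55.028079986572266, 39.43425750732422), 80.32076263427734)
end x -67.79309513296182 side edges -28.665733591999288 26.364377755169663
end 89 ang 80.238716 mean [-6.77674480e+01 -2.56361262e-02]
lo 66 ang 171.10674 mean [-42.92398733 -28.32054098]
hi 62 ang 169.40521 mean [-43.77951138  26.0200838 ]
master top 0.04951785390458141 10654 ((579.035400390625, 333.43994140625), (47.10533905029297, 60.210479736328125), 80.22869110107422) in pad frame: rear end -53.590133160949115 sides [-17.35591784  16.46304537]
now [571.4 335.2  59.7] yaw -9.7 open 0.356 t 16.8 gf 60.9 q6 -1.05
0.0031 -0.0004 0.0237  0.10 0.17 -0.05  rows>=0.6
```

View pics/pc.png

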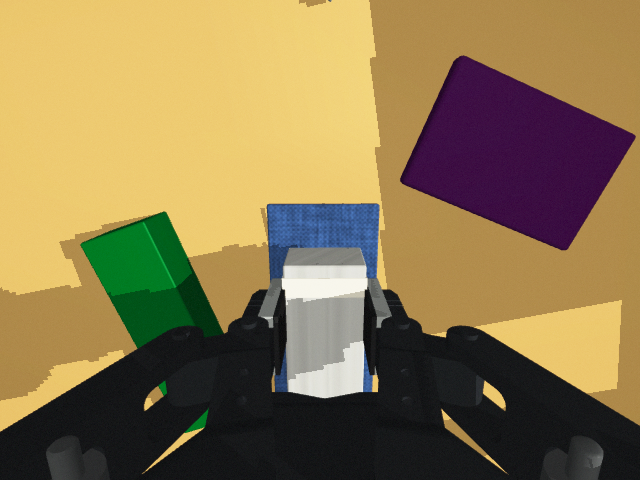

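The master is squarely above the pad at (325,320), within 2 mm. Lowering about 23 mm and releasing.

>>> {"method": "servo_tool", "body": {
  "series": "1 0.0015 0 0.008 0 0 0;1 0.0015 0 0.015 0 0 0;1 0.0015 0 0.019 0 0 0;1 0.0015 0 0.021 0 0 0;1 0.0015 0 0.0225 0 0 0;1 0.0015 0 0.0235 0 0 0;1 0.0015 0 0.0235 0 0 0;1 0.0015 0 0.0235 0 0 0"
}}

```text
time_s: 17.5
eef_pos: [0.5685, 0.3357, 0.0361]
eef_rot: [0.0, 0.085, 0.996, -0.0]
wrist_force: [-7.5, -3.3, 12.7]
opening: 0.36
grasp_force: 62.8
```

>>> {"method": "servo_tool", "body": {
  "series": "0.1 0 0 0 0 0 0;-0.1 0 0 0 0 0 0;-0.3 0 0 0 0 0 0;-0.3 0 0 0 0 0 0;-0.3 0 0 0 0 0 0;-0.3 0 0 -0.03 0 0 0;-0.3 0 0 -0.07 0 0 0;-0.3 0 0 -0.1 0 0 0;-0.3 0.03 0 -0.14 0 0 0;-0.3 0.06 0 -0.17 0 0 0;-0.3 0.06 0 -0.17 0 0 0;-0.3 0.06 0 -0.17 0 0 0"
}}

```text
time_s: 18.5
eef_pos: [0.5092, 0.3468, 0.2074]
eef_rot: [0.002, 0.084, 0.996, 0.001]
wrist_force: [1.3, -0.2, -0.2]
opening: 0.649
grasp_force: 0.0
```

```bash
python3 - <<'E'
from h import *
from w import wm
c=cam('wrist'); wm(c,['master','pad','green'])
E
python3 go.py 545 249 130 9.6
```

```text
green h23.2: n1202 c 546.3 249.9 size 36x32 yaw(long) 9.6 med [544.38308268 248.79456558] z95 23.2
master h26.2: n3594 c 601.8 330.3 size 110x31 yaw(long) -8.9 med [598.28967394 330.79409439] z95 26.2
pad h2.1: n2906 c 603.3 329.4 size 134x55 yaw(long) -9.7 med [584.71185733 332.40188159] z95 2.1
now [509.4 345.9 205. ] yaw -9.7 open 0.652 t 18.6 gf 0.0 q6 -1.0
-0.0512 -0.0897 0.0750  0.05 0.15 -19.25  rows>=3.1
```

```bash
python3 go.py 547 249 130 9.6
```

```text
now [509.4 345.9 205. ] yaw -9.7 open 0.652 t 18.6 gf 0.0 q6 -1.0
-0.0532 -0.0894 0.0750  0.05 0.15 -19.25  rows>=3.1
```

>>> {"method": "servo_tool", "body": {
  "series": "-0.3 -0.0532 -0.0894 0.075 0 0 -19.3;-0.3 -0.0532 -0.0894 0.075 0 0 -19.3;-0.3 -0.0532 -0.0894 0.075 0 0 -19.3;-0.3 -0.0532 -0.0894 0.075 0 0 -19.3;-0.3 -0.0532 -0.0894 0.075 0 0 -19.3;-0.3 -0.0532 -0.0894 0.075 0 0 -19.3;-0.3 -0.0532 -0.0894 0.075 0 0 -19.3;-0.3 -0.0532 -0.0894 0.075 0 0 -19.3"
}}

```text
time_s: 19.22
eef_pos: [0.5469, 0.2494, 0.1296]
eef_rot: [0.001, -0.084, 0.996, 0.0]
wrist_force: [0.2, 0.2, -0.1]
opening: 0.648
grasp_force: 0.0
```

```bash
python3 go.py 547 249 28 9.6; python3 - <<'E'
from h import *
from w import wm
c=cam('wrist'); wm(c,['green'])
E
```

```text
now [546.9 249.4 129.6] yaw 9.6 open 0.648 t 19.2 gf 0.0 q6 -1.51
0.0001 -0.0005 0.1016  0.01 0.07 0.02  rows>=2.4
green h23.1: n6767 c 582.5 254.9 size 110x31 yaw(long) 9.5 med [577.68996835 254.3991117 ] z95 23.1
```

>>> {"method": "servo_tool", "body": {
  "series": "-0.3 0 0 0.04 0 0 0;-0.3 0 0 0.075 0 0 0;-0.3 0 0 0.095 0 0 0;-0.3 0 0 0.102 0 0 0;-0.3 0 0 0.102 0 0 0;1 0 0 0.102 0 0 0;1 0 0 0.102 0 0 0;1 0 0 0.102 0 0 0;1 0 0 0.102 0 0 0;1 0 0 0.102 0 0 0;1 0 0 0.102 0 0 0"
}}

```text
time_s: 20.18
eef_pos: [0.5483, 0.249, 0.0295]
eef_rot: [0.002, -0.084, 0.996, 0.0]
wrist_force: [-0.5, 0.9, 6.0]
opening: 0.358
grasp_force: 60.7
```

>>> {"method": "servo_tool", "body": {
  "series": "1 0 0 -0.03 0 0 0;1 0 0 -0.06 0 0 0;1 0 0 -0.085 0 0 0;1 0 0 -0.085 0 0 0;1 0 0 -0.085 0 0 0"
}}

```text
time_s: 20.6
eef_pos: [0.5478, 0.2486, 0.1141]
eef_rot: [0.002, -0.084, 0.997, 0.0]
wrist_force: [-0.5, 0.6, -2.3]
opening: 0.361
grasp_force: 60.7
```

```bash
python3 go.py 478 10.5 114 -1.8
```

```text
now [547.8 248.6 114.1] yaw 9.6 open 0.361 t 20.6 gf 60.7 q6 -1.51
0.1085 -0.2232 -0.0004  0.04 0.25 11.38  rows>=6.0
```

>>> {"method": "servo_tool", "body": {
  "series": "1 0.1085 -0.2232 0 0 0 11.4;1 0.1085 -0.2232 0 0 0 11.4;1 0.1085 -0.2232 0 0 0 11.4;1 0.1085 -0.2232 0 0 0 11.4;1 0.1085 -0.2232 0 0 0 11.4;1 0.1085 -0.2232 0 0 0 11.4;1 0.1085 -0.2232 0 0 0 11.4;1 0.1085 -0.2232 0 0 0 11.4;1 0.1085 -0.2232 0 0 0 11.4;1 0.1085 -0.2232 0 0 0 11.4"
}}

```text
time_s: 21.43
eef_pos: [0.4763, 0.0111, 0.1112]
eef_rot: [-0.001, 0.015, 1.0, 0.0]
wrist_force: [-0.1, 0.6, -2.1]
opening: 0.357
grasp_force: 61.1
```

```bash
python3 go.py 478 10.5 42 -1.8
```

```text
now [476.3  11.1 111.2] yaw -1.8 open 0.357 t 21.4 gf 61.1 q6 -1.77
-0.0019 -0.0006 0.0692  0.03 -0.08 0.04  rows>=1.7
```

>>> {"method": "servo_tool", "body": {
  "series": "1 0 -0.001 0.03 0 0 0;1 0 -0.001 0.055 0 0 0;1 0 -0.001 0.064 0 0 0;1 0 -0.001 0.067 0 0 0;1 0 -0.001 0.0685 0 0 0;1 0 -0.001 0.0685 0 0 0;1 0 -0.001 0.0685 0 0 0;1 0 -0.001 0.0685 0 0 0"
}}

```text
time_s: 22.1
eef_pos: [0.4777, 0.0091, 0.0447]
eef_rot: [0.001, 0.016, 1.0, -0.0]
wrist_force: [-0.4, 0.2, -2.8]
opening: 0.357
grasp_force: 61.0
```

```bash
python3 go.py 546 8.3 41.5 -1.8; python3 -c "
from h import *
o=ctrl.get_obs();print(o['wrist_force'],o['torque'])"
```

```text
now [477.7   9.1  44.7] yaw -1.8 open 0.357 t 22.1 gf 61.0 q6 -1.77
-0.0683 0.0013 0.0033  -0.03 0.13 -0.00  rows>=1.6
[-0.40270791  0.16159564 -2.83561861] [-0.05673954  0.08014452 -0.01802946]
```

Slide in, release, rise 1+ s, and look at the dial.

>>> {"method": "servo_tool", "body": {
  "series": "1 0 0 0.002 0 0 0;1 0 0 0.003 0 0 0;1 -0.012 0.001 0.003 0 0 0;1 -0.024 0.001 0.003 0 0 0;1 -0.036 0.001 0.003 0 0 0;1 -0.047 0.001 0.003 0 0 0;1 -0.057 0.001 0.003 0 0 0;1 -0.064 0.001 0.003 0 0 0;1 -0.068 0.001 0.003 0 0 0;1 -0.068 0.001 0.003 0 0 0;1 -0.068 0.001 0.003 0 0 0"
}}

```text
time_s: 23.02
eef_pos: [0.5444, 0.008, 0.0414]
eef_rot: [-0.001, 0.016, 1.0, -0.0]
wrist_force: [-5.5, 0.3, 8.2]
opening: 0.362
grasp_force: 62.6
```

>>> {"method": "servo_tool", "body": {
  "series": "-0.3 0 0 0 0 0 0;-0.3 0 0 0 0 0 0;-0.3 0 0 0 0 0 0;-0.3 0 0 0 0 0 0;-0.3 0 0 0 0 0 0;-0.3 0 0 -0.03 0 0 0;-0.3 0 0 -0.07 0 0 0;-0.3 0 0 -0.11 0 0 0;-0.3 0 0 -0.15 0 0 0;-0.3 0.0 0 -0.19 0 0 0;-0.3 -0.05 0 -0.23 0 0 0;-0.3 -0.08 0 -0.24 0 0 0"
}}

```text
time_s: 24.02
eef_pos: [0.6151, 0.006, 0.2802]
eef_rot: [0.003, 0.016, 1.0, -0.0]
wrist_force: [1.3, -0.6, -0.1]
opening: 0.648
grasp_force: 0.0
```

>>> {"method": "servo_tool", "body": {
  "series": "-0.3 0 0 0 0 0 0;-0.3 0 0 0 0 0 0;-0.3 0 0 0 0 0 0;-0.3 0 0 0 0 0 0;-0.3 0 0 0 0 0 0;-0.3 0 0 0 0 0 0;-0.3 0 0 0 0 0 0;-0.3 0 0 0 0 0 0"
}}

```text
time_s: 24.68
eef_pos: [0.614, 0.0059, 0.2752]
eef_rot: [-0.0, 0.016, 1.0, 0.0]
wrist_force: [-0.1, 0.6, 0.3]
opening: 0.654
grasp_force: 0.0
```

```bash
python3 go.py 546 8.3 41.5 -1.8;  python3 - <<'E'
from h import *
c=cam('wrist'); np.savez('w7.npz',**{k:c[k] for k in('img','z_map','f','cx','cy','T')})
a=c['img']; cv2.imwrite('pics/w7.png',cv2.resize(a[100:420,130:510],None,fx=2,fy=1.8,interpolation=2)[:,:,::-1])
import dial; dial.dial(c)
from w import wm; wm(c,['tray'])
E
```

```text
now [614.    5.9 275.2] yaw -1.8 open 0.654 t 24.7 gf 0.0 q6 -1.72
0.0680 0.0002 0.2337  0.00 -0.02 -0.02  rows>=5.8
needle 38 line ang 31.5  from centre 40.9  line-centre dist 3.5 [667.3 -11.8]
mark 131 line ang 30.7  from centre 39.8  line-centre dist 5.9 [659.4 -18.9]
centre [684.2   2.7] mec ((682.0121459960938, 2.2072222232818604), 58.01652526855469)
knob ((688.2018432617188, 2.6757259368896484), (45.743309020996094, 15.780402183532715), 32.705039978027344)
tray h3.3: n17568 c 635.7 -173.4 size 154x148 yaw(long) 3.9 med [ 629.83221254 -173.04301829] z95 3.3
```

View pics/w7.png

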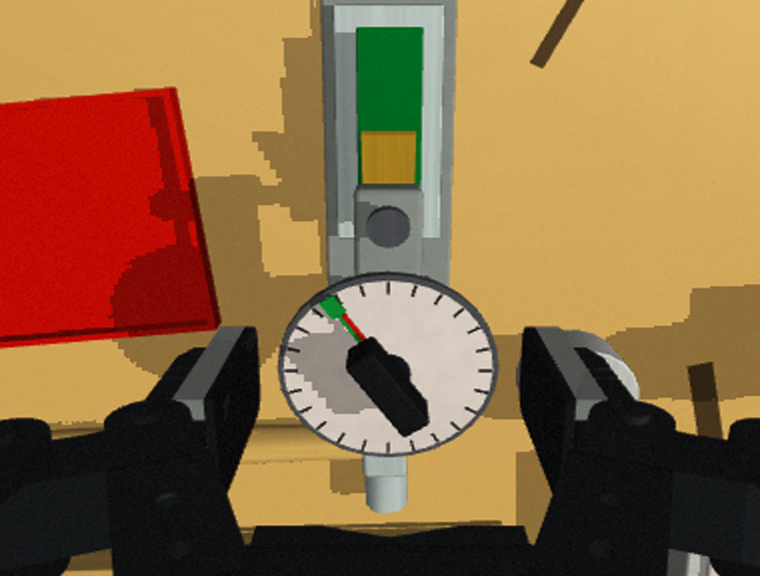

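The green bar reads zero: mark and needle are in line at (340,312). It goes on the base. I'll retrieve it first.

>>> {"method": "servo_tool", "body": {
  "series": "-0.3 0.04 0 0.02 0 0 0;-0.3 0.069 0 0.05 0 0 0;-0.3 0.069 0 0.09 0 0 0;-0.3 0.069 0 0.13 0 0 0;-0.3 0.069 0 0.17 0 0 0;-0.3 0.069 0 0.205 0 0 0;-0.3 0.069 0 0.225 0 0 0;-0.3 0.069 0 0.234 0 0 0;-0.3 0.069 0 0.234 0 0 0;-0.3 0.069 0 0.234 0 0 0"
}}

```text
time_s: 25.57
eef_pos: [0.546, 0.0079, 0.042]
eef_rot: [0.0, 0.016, 1.0, -0.0]
wrist_force: [0.4, -0.5, -0.0]
opening: 0.653
grasp_force: 0.0
```

>>> {"method": "servo_tool", "body": {
  "series": "1 0 0 0 0 0 0;1 0 0 0 0 0 0;1 0 0 0 0 0 0;1 0 0 0 0 0 0;1 0 0 0 0 0 0;1 0 0 0 0 0 0;1 0.015 0 -0.0005 0 0 0;1 0.03 0 -0.0005 0 0 0;1 0.045 0 -0.0005 0 0 0;1 0.06 0 -0.0005 0 0 0;1 0.073 0 -0.0005 0 0 0;1 0.073 0 -0.0005 0 0 0"
}}

```text
time_s: 26.57
eef_pos: [0.4715, 0.0104, 0.0432]
eef_rot: [0.0, 0.016, 1.0, -0.0]
wrist_force: [-7.3, 0.3, 11.4]
opening: 0.36
grasp_force: 62.0
```

>>> {"method": "servo_tool", "body": {
  "series": "1 0 0 -0.03 0 0 0;1 0 0 -0.07 0 0 0;1 0 0 -0.11 0 0 0;1 0 0 -0.14 0 0 0;1 0 0 -0.14 0 0 0;1 0 0 -0.14 0 0 0"
}}

```text
time_s: 27.07
eef_pos: [0.474, 0.01, 0.1843]
eef_rot: [0.003, 0.016, 1.0, -0.001]
wrist_force: [0.2, 0.1, -3.9]
opening: 0.358
grasp_force: 61.0
```

```bash
python3 go.py 418 -170 260 -83
```

```text
now [474.   10.  184.3] yaw -1.8 open 0.358 t 27.1 gf 61.0 q6 -1.77
0.0499 -0.1818 -0.0758  0.17 0.31 81.19  rows>=11.3
```

```bash
python3 go.py 415 -282 184 -83.6
```

```text
now [474.   10.  184.3] yaw -1.8 open 0.358 t 27.1 gf 61.0 q6 -1.77
0.0498 -0.2938 0.0004  0.17 0.30 81.79  rows>=11.4
```

>>> {"method": "servo_tool", "body": {
  "series": "1 0.068 -0.29 0 0 0 81.8;1 0.068 -0.29 0 0 0 81.8;1 0.068 -0.29 0 0 0 81.8;1 0.068 -0.29 0 0 0 81.8;1 0.068 -0.29 0 0 0 81.8;1 0.068 -0.29 0 0 0 81.8;1 0.068 -0.29 0 0 0 81.8;1 0.068 -0.29 0 0 0 81.8;1 0.068 -0.29 0 0 0 81.8;1 0.068 -0.29 0 0 0 81.8;1 0.068 -0.29 0 0 0 81.8;1 0.068 -0.29 0 0 0 81.8"
}}

```text
time_s: 28.07
eef_pos: [0.3941, -0.2765, 0.1795]
eef_rot: [-0.002, 0.669, 0.743, 0.0]
wrist_force: [-0.6, 0.0, -1.7]
opening: 0.359
grasp_force: 61.2
```

```bash
python3 go.py 415 -282 120 -83.6; cat > st.py <<'E'
from h import *
def studs(c,show=True):
    W=cloud(c); out=[]
    for p in((.4103,-.2413),(.3586,-.3605),(.4873,-.346)):
        m=(np.hypot(W[...,0]-p[0],W[...,1]-p[1])<.018)&(W[...,2]>.060)&(W[...,2]<.074)
        v,u=np.nonzero(m); 
        if len(u)<4: print('stud hidden',p,len(u)); continue
        z=np.nanpercentile(W[m][:,2],90); k=W[...,2][m]>z-.004; Q=plane(c,u[k],v[k],z)[:,:2]*1000; print('stud',len(Q),Q.mean(0).round(1),z.round(4)); out.append(Q.mean(0))
    return out
if __name__=='__main__': studs(cam('wrist'))
E
python3 st.py
```

```text
now [ 394.1 -276.5  179.5] yaw -84.0 open 0.359 t 28.1 gf 61.2 q6 -0.96
-0.0079 0.0203 0.0594  -0.14 -0.21 -0.43  rows>=1.5
stud 84 [ 408.9 -243.4] 0.0682
stud hidden (0.3586, -0.3605) 0
stud hidden (0.4873, -0.346) 0
```

>>> {"method": "servo_tool", "body": {
  "series": "1 -0.0079 0.0203 0 0 0 0;1 -0.0079 0.0203 0.02 0 0 0;1 -0.0079 0.0203 0.05 0 0 0;1 -0.0079 0.0203 0.08 0 0 0;1 -0.0079 0.0203 0.08 0 0 0;1 -0.0079 0.0203 0.08 0 0 0"
}}

```text
time_s: 28.62
eef_pos: [0.4146, -0.281, 0.0993]
eef_rot: [-0.004, 0.666, 0.746, 0.0]
wrist_force: [1.2, -0.5, -1.3]
opening: 0.358
grasp_force: 61.2
```

```bash
python3 go.py 415 -282 42.5 -83.6; python3 st.py; python3 - <<'E'
from h import *
c=cam('wrist');W=cloud(c); hsv=cv2.cvtColor(c['img'],cv2.COLOR_RGB2HSV).astype(int)
m=(abs(hsv[...,0]-65)<15)&(hsv[...,1]>100)&(abs(W[...,0]-.418)<.08)&(W[...,1]<-.22)&(W[...,1]>-.4)&(W[...,2]>.05)
z=np.nanmedian(W[m][:,2]); m&=abs(W[...,2]-z)<.004; v,u=np.nonzero(m); print(z,cv2.minAreaRect((plane(c,u,v,z)[:,:2]*1000).astype(np.float32)))
E
```

```text
now [ 414.6 -281.    99.3] yaw -83.6 open 0.358 t 28.6 gf 61.2 q6 -0.95
-0.0014 0.0005 0.0568  -0.23 -0.33 0.04  rows>=1.4
stud 133 [ 411.2 -253.2] 0.0718
stud 111 [ 359.5 -360.1] 0.0685
stud 123 [ 485.4 -344.9] 0.0681
0.092767079189477 ((417.06536865234375, -289.13409423828125), (31.668609619140625, 61.21797561645508), 6.542963027954102)
```

>>> {"method": "servo_tool", "body": {
  "series": "1 -0.003 0.001 0.025 0 0 0;1 -0.003 0.001 0.045 0 0 0;1 -0.003 0.001 0.052 0 0 0;1 -0.003 0.001 0.054 0 0 0;1 -0.003 0.001 0.056 0 0 0;1 -0.003 0.001 0.056 0 0 0;1 -0.003 0.001 0.056 0 0 0"
}}

```text
time_s: 29.3
eef_pos: [0.4184, -0.2866, 0.0471]
eef_rot: [0.001, 0.667, 0.745, -0.0]
wrist_force: [-0.4, -0.1, -4.0]
opening: 0.362
grasp_force: 61.1
```

```bash
python3 go.py 415 -282 42.5 -83.6; python3 -c "
from h import *
o=ctrl.get_obs();print(o['wrist_force'],o['torque'])"
```

```text
now [ 418.4 -286.6   47.1] yaw -83.6 open 0.362 t 29.3 gf 61.1 q6 -0.95
0.0049 -0.0029 0.0046  0.08 0.11 -0.01  rows>=0.2
[-0.37760566 -0.06692228 -3.984648  ] [ 0.10735106 -0.00859472 -0.007221  ]
```

>>> {"method": "servo_tool", "body": {
  "series": "1 0.003 -0.002 0.002 0 0 0;1 0.003 -0.002 0.003 0 0 0;1 0.003 -0.002 0.004 0 0 0;1 0.003 -0.002 0.005 0 0 0;1 0.003 -0.002 0.005 0 0 0;1 0.003 -0.002 0.005 0 0 0"
}}

```text
time_s: 29.8
eef_pos: [0.4155, -0.283, 0.0436]
eef_rot: [-0.0, 0.666, 0.746, -0.0]
wrist_force: [-9.0, 9.5, 27.9]
opening: 0.359
grasp_force: 65.0
```

>>> {"method": "servo_tool", "body": {
  "series": "0.1 0 0 0 0 0 0;-0.1 0 0 0 0 0 0;-0.2 0 0 0 0 0 0;-0.2 0 0 0 0 0 0;-0.2 0 0 0 0 0 0;-0.2 0 0 -0.03 0 0 0;-0.2 0 0 -0.07 0 0 0;-0.2 0 0 -0.11 0 0 0;-0.2 0 0 -0.15 0 0 0;-0.2 0.03 0 -0.18 0 0 0;-0.2 0.06 0 -0.21 0 0 0;-0.2 0.06 0 -0.21 0 0 0"
}}

```text
time_s: 30.8
eef_pos: [0.4103, -0.2218, 0.2567]
eef_rot: [0.004, 0.666, 0.746, 0.001]
wrist_force: [1.3, -0.8, 0.2]
opening: 0.598
grasp_force: 0.0
```

```bash
python3 go.py 401.5 122.5 150 -3.4; python3 - <<'E'
from h import *
from w import wm
import st
c=cam('wrist'); wm(c,['tray']); s=st.studs(c)
if len(s)==3: print('centre',np.mean(s,0),[np.degrees(np.arctan2(*(p-np.mean(s,0))[::-1])) for p in s])
W=cloud(c); hsv=cv2.cvtColor(c['img'],cv2.COLOR_RGB2HSV).astype(int)
m=(abs(hsv[...,0]-65)<15)&(hsv[...,1]>100)&(abs(W[...,0]-.418)<.08)&(W[...,1]<-.22)&(W[...,1]>-.4)&(W[...,2]>.02)
z=np.nanmedian(W[m][:,2]); m&=abs(W[...,2]-z)<.003; v,u=np.nonzero(m); print('green top',z,cv2.minAreaRect((plane(c,u,v,z)[:,:2]*1000).astype(np.float32)))
E
```

```text
now [ 410.3 -221.8  256.7] yaw -83.5 open 0.598 t 30.8 gf 0.0 q6 -0.87
0.3436 0.0296 0.1050  0.08 0.50 -80.11  rows>=11.2
tray h3.3: n21393 c 637.3 -173.1 size 160x144 yaw(long) 3.9 med [ 636.63351292 -167.51868418] z95 3.3
stud 45 [ 409.3 -242.7] 0.0682
stud 4 [ 361.9 -361.8] 0.0657
stud 39 [ 485.4 -345.7] 0.0681
centre [ 418.83248396 -316.70258378] [np.float64(97.36264604962544), np.float64(-141.6455835410719), np.float64(-23.516157875265645)]
green top 0.03511933097403841 ((419.4789733886719, -314.47235107421875), (31.68821907043457, 110.332275390625), 6.3973541259765625)
```

>>> {"method": "servo_tool", "body": {
  "series": "-0.3 0.3433 0.0296 0.08 0 0 -80.1;-0.3 0.3433 0.0296 0.08 0 0 -80.1;-0.3 0.3433 0.0296 0.08 0 0 -80.1;-0.3 0.3433 0.0296 0.08 0 0 -80.1;-0.3 0.3433 0.0296 0.08 0 0 -80.1;-0.3 0.3433 0.0296 0.08 0 0 -80.1;-0.3 0.3433 0.0296 0.08 0 0 -80.1;-0.3 0.3433 0.0296 0.08 0 0 -80.1;-0.3 0.3433 0.0296 0.08 0 0 -80.1;-0.3 0.3433 0.0296 0.08 0 0 -80.1;-0.3 0.3433 0.0296 0.08 0 0 -80.1;-0.3 0.3433 0.0296 0.08 0 0 -80.1"
}}

```text
time_s: 31.85
eef_pos: [0.3992, 0.1212, 0.1692]
eef_rot: [-0.001, 0.028, 1.0, -0.0]
wrist_force: [-0.1, -0.9, 0.2]
opening: 0.652
grasp_force: 0.0
```

>>> {"method": "servo_tool", "body": {
  "series": "-0.3 0 0 0.02 0 0 0;-0.3 0 0 0.02 0 0 0;-0.3 0 0 0.02 0 0 0;-0.3 0 0 0.02 0 0 0"
}}

```text
time_s: 32.18
eef_pos: [0.3999, 0.1206, 0.1507]
eef_rot: [-0.001, 0.032, 0.999, -0.0]
wrist_force: [0.3, -1.2, -0.5]
opening: 0.649
grasp_force: 0.0
```

```bash
python3 go.py 402 122.7 28 -3.4; python3 - <<'E'
from h import *
from w import wm
c=cam('wrist'); wm(c,['red'])
E
```

```text
now [399.9 120.6 150.7] yaw -3.6 open 0.649 t 32.2 gf 0.0 q6 -1.5
-0.0021 0.0022 0.1227  -0.01 -0.06 -0.24  rows>=2.9
red h28.1: n6033 c 436.4 120.0 size 110x31 yaw(long) -3.4 med [432.01278317 120.24781369] z95 28.1
```

>>> {"method": "servo_tool", "body": {
  "series": "-0.3 -0.001 0.0015 0.04 0 0 0;-0.3 -0.001 0.0015 0.08 0 0 0;-0.3 -0.001 0.0015 0.11 0 0 0;-0.3 -0.001 0.0015 0.1225 0 0 0;-0.3 -0.001 0.0015 0.1225 0 0 0;-0.3 -0.001 0.0015 0.1225 0 0 0;1 -0.001 0.0015 0.1225 0 0 0;1 -0.001 0.0015 0.1225 0 0 0;1 -0.001 0.0015 0.1225 0 0 0;1 -0.001 0.0015 0.1225 0 0 0;1 -0.001 0.0015 0.1225 0 0 0;1 -0.001 0.0015 0.1225 0 0 0"
}}

```text
time_s: 33.23
eef_pos: [0.4029, 0.1225, 0.0302]
eef_rot: [0.002, 0.031, 1.0, 0.0]
wrist_force: [-1.5, 0.3, 7.2]
opening: 0.365
grasp_force: 60.1
```

>>> {"method": "servo_tool", "body": {
  "series": "1 0 0 -0.03 0 0 0;1 0 0 -0.06 0 0 0;1 0 0 -0.085 0 0 0;1 0 0 -0.085 0 0 0;1 0 0 -0.085 0 0 0"
}}

```text
time_s: 33.65
eef_pos: [0.4024, 0.1225, 0.1151]
eef_rot: [0.002, 0.031, 1.0, 0.0]
wrist_force: [0.2, -1.0, -3.0]
opening: 0.363
grasp_force: 60.9
```

```bash
python3 go.py 478 10.5 114 -1.8
```

```text
now [402.4 122.5 115.1] yaw -3.5 open 0.363 t 33.6 gf 60.9 q6 -1.5
-0.0823 -0.1072 0.0015  0.02 0.29 -1.71  rows>=3.2
```

>>> {"method": "servo_tool", "body": {
  "series": "1 -0.0823 -0.1072 0 0 0 -1.7;1 -0.0823 -0.1072 0 0 0 -1.7;1 -0.0823 -0.1072 0 0 0 -1.7;1 -0.0823 -0.1072 0 0 0 -1.7;1 -0.0823 -0.1072 0 0 0 -1.7;1 -0.0823 -0.1072 0 0 0 -1.7;1 -0.0823 -0.1072 0 0 0 -1.7"
}}

```text
time_s: 34.23
eef_pos: [0.4747, 0.0114, 0.1119]
eef_rot: [-0.002, 0.016, 1.0, 0.001]
wrist_force: [-0.3, -0.6, -2.4]
opening: 0.361
grasp_force: 61.1
```

```bash
python3 go.py 478 10.5 42 -1.8
```

```text
now [474.7  11.4 111.9] yaw -1.8 open 0.361 t 34.2 gf 61.1 q6 -1.77
-0.0035 -0.0009 0.0699  0.06 -0.20 -0.01  rows>=1.7
```

>>> {"method": "servo_tool", "body": {
  "series": "1 -0.001 -0.001 0.03 0 0 0;1 -0.001 -0.001 0.055 0 0 0;1 -0.001 -0.001 0.064 0 0 0;1 -0.001 -0.001 0.067 0 0 0;1 -0.001 -0.001 0.0685 0 0 0;1 -0.001 -0.001 0.0685 0 0 0;1 -0.001 -0.001 0.0685 0 0 0;1 -0.001 -0.001 0.0685 0 0 0"
}}

```text
time_s: 34.9
eef_pos: [0.4785, 0.0093, 0.046]
eef_rot: [0.001, 0.016, 1.0, -0.0]
wrist_force: [0.5, 0.5, -2.3]
opening: 0.36
grasp_force: 61.0
```

```bash
python3 go.py 546 8.3 41.5 -1.8; python3 -c "
from h import *
o=ctrl.get_obs();print(o['wrist_force'],o['torque'])"
```

```text
now [478.5   9.3  46. ] yaw -1.8 open 0.36 t 34.9 gf 61.0 q6 -1.77
-0.0675 0.0011 0.0046  -0.03 0.13 -0.00  rows>=1.6
[ 0.53782261  0.54753485 -2.26866585] [ 0.0165873   0.0465088  -0.03171688]
```

>>> {"method": "servo_tool", "body": {
  "series": "1 0 0 0.0025 0 0 0;1 0 0 0.004 0 0 0;1 -0.002 0.001 0.0042 0 0 0;1 -0.014 0.001 0.0042 0 0 0;1 -0.026 0.001 0.0042 0 0 0;1 -0.038 0.001 0.0042 0 0 0;1 -0.048 0.001 0.0042 0 0 0;1 -0.058 0.001 0.0042 0 0 0;1 -0.065 0.001 0.0042 0 0 0;1 -0.067 0.001 0.0042 0 0 0;1 -0.067 0.001 0.0042 0 0 0"
}}

```text
time_s: 35.82
eef_pos: [0.5433, 0.0083, 0.042]
eef_rot: [-0.002, 0.016, 1.0, -0.0]
wrist_force: [-11.0, 0.1, 18.6]
opening: 0.368
grasp_force: 64.2
```

>>> {"method": "servo_tool", "body": {
  "series": "-0.3 0 0 0 0 0 0;-0.3 0 0 0 0 0 0;-0.3 0 0 0 0 0 0;-0.3 0 0 0 0 0 0;-0.3 0 0 0 0 0 0;-0.3 0 0 -0.03 0 0 0;-0.3 0 0 -0.07 0 0 0;-0.3 0 0 -0.11 0 0 0;-0.3 0 0 -0.15 0 0 0;-0.3 0.0 0 -0.19 0 0 0;-0.3 -0.05 0 -0.23 0 0 0;-0.3 -0.08 0 -0.24 0 0 0"
}}

```text
time_s: 36.82
eef_pos: [0.6149, 0.0062, 0.2803]
eef_rot: [0.003, 0.016, 1.0, -0.0]
wrist_force: [0.9, -0.1, 0.1]
opening: 0.65
grasp_force: 0.0
```

>>> {"method": "servo_tool", "body": {
  "series": "-0.3 0 0 0 0 0 0;-0.3 0 0 0 0 0 0;-0.3 0 0 0 0 0 0;-0.3 0 0 0 0 0 0;-0.3 0 0 0 0 0 0;-0.3 0 0 0 0 0 0;-0.3 0 0 0 0 0 0;-0.3 0 0 0 0 0 0"
}}

```text
time_s: 37.48
eef_pos: [0.6139, 0.0061, 0.2753]
eef_rot: [-0.0, 0.016, 1.0, 0.0]
wrist_force: [0.3, 1.4, 0.4]
opening: 0.651
grasp_force: 0.0
```

```bash
python3 go.py 546 8.3 42 -1.8;  python3 - <<'E'
from h import *
c=cam('wrist')
import dial; dial.dial(c)
from w import wm; wm(c,['tray','red'])
E
```

```text
now [613.9   6.1 275.3] yaw -1.8 open 0.651 t 37.5 gf 0.0 q6 -1.72
0.0679 0.0001 0.2333  0.00 -0.02 -0.02  rows>=5.8
needle 87 line ang 67.4  from centre 83.0  line-centre dist 6.8 [680.6 -23.1]
mark 135 line ang 28.2  from centre 40.5  line-centre dist 7.4 [659.5 -18.9]
centre [683.9   2.5] mec ((681.9525146484375, 4.176967144012451), 58.30998229980469)
knob ((688.1611938476562, 2.5959854125976562), (46.03548812866211, 15.960153579711914), 32.020469665527344)
red 0
tray h3.3: n17568 c 635.7 -173.4 size 154x148 yaw(long) 3.9 med [ 629.88097463 -173.19091221] z95 3.3
```

The red bar reads about 35° beyond zero, so it is too thick and goes to the tray.

>>> {"method": "servo_tool", "body": {
  "series": "-0.3 0.04 0 0.02 0 0 0;-0.3 0.069 0 0.05 0 0 0;-0.3 0.069 0 0.09 0 0 0;-0.3 0.069 0 0.13 0 0 0;-0.3 0.069 0 0.17 0 0 0;-0.3 0.069 0 0.205 0 0 0;-0.3 0.069 0 0.225 0 0 0;-0.3 0.069 0 0.2335 0 0 0;-0.3 0.069 0 0.2335 0 0 0;-0.3 0.069 0 0.2335 0 0 0"
}}

```text
time_s: 38.37
eef_pos: [0.5459, 0.0081, 0.0427]
eef_rot: [0.0, 0.016, 1.0, -0.0]
wrist_force: [0.7, 0.7, 1.4]
opening: 0.652
grasp_force: 0.0
```

>>> {"method": "servo_tool", "body": {
  "series": "1 0 0 0 0 0 0;1 0 0 0 0 0 0;1 0 0 0 0 0 0;1 0 0 0 0 0 0;1 0 0 0 0 0 0;1 0 0 0 0 0 0;1 0.015 0 -0.0005 0 0 0;1 0.03 0 -0.0005 0 0 0;1 0.045 0 -0.0005 0 0 0;1 0.06 0 -0.0005 0 0 0;1 0.073 0 -0.0005 0 0 0;1 0.073 0 -0.0005 0 0 0"
}}

```text
time_s: 39.37
eef_pos: [0.4714, 0.0106, 0.0437]
eef_rot: [0.0, 0.016, 1.0, -0.0]
wrist_force: [-5.4, 0.0, 9.0]
opening: 0.358
grasp_force: 61.9
```

>>> {"method": "servo_tool", "body": {
  "series": "1 0 0 -0.03 0 0 0;1 0 0 -0.07 0 0 0;1 0 0 -0.11 0 0 0;1 0 0 -0.14 0 0 0;1 0 0 -0.14 0 0 0;1 0 0 -0.14 0 0 0"
}}

```text
time_s: 39.87
eef_pos: [0.4738, 0.0103, 0.1848]
eef_rot: [0.003, 0.016, 1.0, -0.001]
wrist_force: [0.4, 0.5, -3.1]
opening: 0.362
grasp_force: 61.3
```

```bash
python3 go.py 480 -139 190 -50  633.4 -139.4 190 -86
```

```text
now [473.8  10.3 184.8] yaw -1.8 open 0.362 t 39.9 gf 61.3 q6 -1.77
-0.0109 -0.1490 -0.0050  0.07 0.31 48.19  rows>=6.7
-0.0989 0.1173 0.0000  0.00 0.00 36.00  rows>=5.0
```

>>> {"method": "servo_tool", "body": {
  "series": "1 -0.0109 -0.149 -0.005 0 0 48.2;1 -0.0109 -0.149 -0.005 0 0 48.2;1 -0.0109 -0.149 -0.005 0 0 48.2;1 -0.0109 -0.149 -0.005 0 0 48.2;1 -0.0109 -0.149 -0.005 0 0 48.2;1 -0.0109 -0.149 -0.005 0 0 48.2;1 -0.0109 -0.149 -0.005 0 0 48.2;1 -0.0109 -0.149 -0.005 0 0 48.2"
}}

```text
time_s: 40.53
eef_pos: [0.4771, -0.1384, 0.1851]
eef_rot: [-0.002, 0.425, 0.905, 0.0]
wrist_force: [-0.9, -0.1, -3.0]
opening: 0.362
grasp_force: 61.3
```

>>> {"method": "servo_tool", "body": {
  "series": "1 -0.0989 0.1173 0 0 0 36;1 -0.0989 0.1173 0 0 0 36;1 -0.0989 0.1173 0 0 0 36;1 -0.0989 0.1173 0 0 0 36;1 -0.0989 0.1173 0 0 0 36;1 -0.0989 0.1173 0 0 0 36;1 -0.0989 0.1173 0 0 0 36;1 -0.0989 0.1173 0 0 0 36;1 -0.0989 0.1173 0 0 0 36"
}}

```text
time_s: 41.28
eef_pos: [0.6309, -0.139, 0.1871]
eef_rot: [-0.0, 0.681, 0.732, -0.0]
wrist_force: [-0.4, -0.2, -2.2]
opening: 0.364
grasp_force: 61.4
```

```bash
python3 go.py 633.4 -139.4 40 -86
```

```text
now [ 630.9 -139.   187.1] yaw -85.8 open 0.364 t 41.3 gf 61.4 q6 -0.47
-0.0006 0.0026 0.1471  -0.05 -0.02 0.16  rows>=3.5
```

>>> {"method": "servo_tool", "body": {
  "series": "1 0 0.0015 0.035 0 0 0;1 0 0.0015 0.07 0 0 0;1 0 0.0015 0.105 0 0 0;1 0 0.0015 0.13 0 0 0;1 0 0.0015 0.142 0 0 0;1 0 0.0015 0.147 0 0 0;1 0 0.0015 0.149 0 0 0;1 0 0.0015 0.149 0 0 0;1 0 0.0015 0.149 0 0 0"
}}

```text
time_s: 42.03
eef_pos: [0.6349, -0.1397, 0.0407]
eef_rot: [0.002, 0.682, 0.731, 0.001]
wrist_force: [-0.5, -0.1, -2.3]
opening: 0.362
grasp_force: 61.3
```

```bash
python3 go.py 633.4 -139.4 35 -86; python3 -c "
from h import *
o=ctrl.get_obs();print(o['wrist_force'],o['torque'])"
```

```text
now [ 634.9 -139.7   40.7] yaw -86.0 open 0.362 t 42.0 gf 61.3 q6 -0.47
0.0004 -0.0015 0.0057  0.19 0.10 0.01  rows>=0.1
[-0.5017463  -0.07018413 -2.26113347] [0.08487153 0.04836121 0.05266585]
```

>>> {"method": "servo_tool", "body": {
  "series": "1 0 -0.001 0.002 0 0 0;1 0 -0.001 0.003 0 0 0;1 0 -0.001 0.004 0 0 0;1 0 -0.001 0.005 0 0 0;1 0 -0.001 0.0055 0 0 0;1 0 -0.001 0.0055 0 0 0"
}}

```text
time_s: 42.53
eef_pos: [0.6331, -0.1395, 0.0362]
eef_rot: [0.001, 0.682, 0.731, 0.0]
wrist_force: [-8.1, 2.3, 16.7]
opening: 0.359
grasp_force: 64.0
```

>>> {"method": "servo_tool", "body": {
  "series": "0.1 0 0 0 0 0 0;-0.1 0 0 0 0 0 0;-0.2 0 0 0 0 0 0;-0.2 0 0 0 0 0 0;-0.2 0 0 0 0 0 0;-0.2 0 0 -0.03 0 0 0;-0.2 0 0 -0.07 0 0 0;-0.2 0 0 -0.11 0 0 0;-0.2 0 0 -0.15 0 0 0;-0.2 0 0 -0.18 0 0 0;-0.2 0 0 -0.21 0 0 0;-0.2 0 0 -0.21 0 0 0"
}}

```text
time_s: 43.53
eef_pos: [0.6356, -0.1403, 0.2512]
eef_rot: [0.006, 0.682, 0.731, 0.002]
wrist_force: [1.1, -0.4, 1.0]
opening: 0.597
grasp_force: 0.0
```

```bash
python3 go.py 440 200 245 -50; python3 - <<'E'
from h import *
c=cam('wrist')
W=cloud(c); hsv=cv2.cvtColor(c['img'],cv2.COLOR_RGB2HSV).astype(int); H,S=hsv[...,0],hsv[...,1]
m=((H<8)|(H>172))&(S>150)&(W[...,2]>.024)&(abs(W[...,0]-.635)<.08)&(W[...,2]<.045)
z=np.nanmedian(W[m][:,2]); m&=abs(W[...,2]-z)<.003; v,u=np.nonzero(m); print('red top',z,cv2.minAreaRect((plane(c,u,v,z)[:,:2]*1000).astype(np.float32)))
E
python3 m.py | grep -E 'side|scene|master|pad'
python3 lr.py | grep -E "37[0-9]\.[0-9] 30[0-9]|37[0-9]\.[0-9] 31"
```

```text
now [ 635.6 -140.3  251.2] yaw -86.0 open 0.597 t 43.5 gf 0.0 q6 -0.47
0.3531 -0.1715 0.0023  0.51 0.51 -36.00  rows>=9.4
red top 0.0321996296726727 ((635.8246459960938, -170.1669921875), (31.893173217773438, 109.01370239257812), 4.008116722106934)
scene
master: n254 c 606.0 336.5 size 106x55 yaw(long) -6.6 med [608.7720155  327.17334278] z95 30.6
pad: n112 c 276.6 19.9 size 46x34 yaw(long) -1.8 med [276.84282799  19.15388939] z95 5.0
side
master: n1008 c 601.3 332.0 size 111x47 yaw(long) -0.9 med [599.88044545 334.7757626 ] z95 28.5
pad: n307 c 412.0 320.4 size 39x36 yaw(long) -39.3 med [411.58352601 320.64586391] z95 9.9
L 10 457 [412. 390.] [373.9 313.9  31.2] 0.0373
```

```bash
python3 go.py 440 200 250 -60 400 299 230 -17.5
```

```text
now [ 631.5 -138.7  240.9] yaw -86.0 open 0.599 t 43.8 gf 0.0 q6 -0.47
0.3512 -0.1675 -0.0081  -0.15 -0.12 -26.02  rows>=9.3
0.1057 0.0149 0.0200  0.00 0.00 -42.50  rows>=5.9
```

>>> {"method": "servo_tool", "body": {
  "series": "-0.2 0.3512 -0.1675 -0.0081 0 0 -26;-0.2 0.3512 -0.1675 -0.0081 0 0 -26;-0.2 0.3512 -0.1675 -0.0081 0 0 -26;-0.2 0.3512 -0.1675 -0.0081 0 0 -26;-0.2 0.3512 -0.1675 -0.0081 0 0 -26;-0.2 0.3512 -0.1675 -0.0081 0 0 -26;-0.2 0.3512 -0.1675 -0.0081 0 0 -26;-0.2 0.3512 -0.1675 -0.0081 0 0 -26;-0.2 0.3512 -0.1675 -0.0081 0 0 -26;-0.2 0.3512 -0.1675 -0.0081 0 0 -26;-0.2 0.3512 -0.1675 -0.0081 0 0 -26"
}}

```text
time_s: 44.7
eef_pos: [0.4382, 0.2023, 0.2496]
eef_rot: [-0.001, 0.498, 0.867, -0.001]
wrist_force: [0.2, -0.2, -0.8]
opening: 0.599
grasp_force: 0.0
```

>>> {"method": "servo_tool", "body": {
  "series": "-0.2 0.1057 0.0149 0.02 0 0 -42.5;-0.2 0.1057 0.0149 0.02 0 0 -42.5;-0.2 0.1057 0.0149 0.02 0 0 -42.5;-0.2 0.1057 0.0149 0.02 0 0 -42.5;-0.2 0.1057 0.0149 0.02 0 0 -42.5;-0.2 0.1057 0.0149 0.02 0 0 -42.5;-0.2 0.1057 0.0149 0.02 0 0 -42.5;-0.2 0.1057 0.0149 0.02 0 0 -42.5;-0.2 0.1057 0.0149 0.02 0 0 -42.5;-0.2 0.1057 0.0149 0.02 0 0 -42.5"
}}

```text
time_s: 45.53
eef_pos: [0.4012, 0.2981, 0.2307]
eef_rot: [-0.0, 0.154, 0.988, -0.0]
wrist_force: [0.6, -0.5, 0.1]
opening: 0.603
grasp_force: 0.0
```

```bash
cat > rd.py <<'E'
from h import *
def eyes(c,hb,around,rad=.1):
    """hb: world z of roundel underside"""
    W=cloud(c); hsv=cv2.cvtColor(c['img'],cv2.COLOR_RGB2HSV).astype(int); z=W[...,2]
    near=np.hypot(W[...,0]-around[0],W[...,1]-around[1])<rad
    m=near&(abs(z-hb-.0335)<.004); v,u=np.nonzero(m)
    if len(u)>50: print('handle',len(u),cv2.minAreaRect((plane(c,u,v,hb+.034)[:,:2]*1000).astype(np.float32)))
    m=near&(hsv[...,1]<70)&(hsv[...,2]>60)&(z>hb+.003)&(z<hb+.012)
    n,l,s,_=cv2.connectedComponentsWithStats(m.astype(np.uint8)); E=[]
    for i in range(1,n):
        if s[i,4]>120:
            P=W[l==i]; h=np.median(P[:,2]); v,u=np.nonzero(l==i); Q=plane(c,u,v,h)[:,:2]*1000
            hull=cv2.convexHull(np.stack([u,v],1).astype(np.int32)); b=cv2.minAreaRect(Q.astype(np.float32))
            print('eye',s[i,4],'rect',np.round(b[0],1),np.round(b[1],1),'h',h.round(4)); E.append(b[0])
            # hole inside
            k=np.zeros(l.shape,np.uint8); cv2.fillConvexPoly(k,hull,1); k=cv2.erode(k,np.ones((5,5)));hm=(k>0)&(l!=i); v,u=np.nonzero(hm)
            if len(u)>10: print('   hole',len(u),plane(c,u,v,h)[:,:2].mean(0)*1000)
    if len(E)==3:
        E=np.array(E); print('centre',E.mean(0),'ang',[round(float(np.degrees(np.arctan2(*(e-E.mean(0))[::-1]))),1) for e in E],'r',np.linalg.norm(E-E.mean(0),axis=1).round(1))
    return E
if __name__=='__main__':
    c=cam('wrist'); save(c,'r0'); eyes(c,-.0005,(.374,.307))
E
python3 go.py 374 307.5 37 -17.5; python3 rd.py
```

```text
now [401.2 298.1 230.7] yaw -17.7 open 0.603 t 45.5 gf 0.0 q6 -0.86
0.0287 0.0007 0.1937  -0.03 -0.03 -0.20  rows>=4.7
handle 1214 ((373.97515869140625, 308.4189758300781), (15.286619186401367, 58.562652587890625), 72.314697265625)
eye 864 rect [303.3 331. ] [27.9 27.7] h 0.0072
   hole 197 [303.27745568 331.04358333]
eye 680 rect [390.  235.6] [28. 29.] h 0.0071
   hole 143 [389.75289743 235.82237378]
eye 683 rect [429.3 358.7] [28.7 28.3] h 0.007
   hole 144 [428.87737784 358.57233113]
centre [374.21548462 308.44541423] ang [162.3, -77.8, 42.4] r [74.4 74.5 74.6]
```

>>> {"method": "servo_tool", "body": {
  "series": "-0.2 0.0288 0.0015 0.04 0 0 0;-0.2 0.0288 0.0015 0.08 0 0 0;-0.2 0.0288 0.0015 0.12 0 0 0;-0.2 0.0288 0.0015 0.16 0 0 0;-0.2 0.0288 0.0015 0.185 0 0 0;-0.2 0.0288 0.0015 0.193 0 0 0;-0.2 0.0288 0.0015 0.193 0 0 0;-0.2 0.0288 0.0015 0.193 0 0 0"
}}

```text
time_s: 46.25
eef_pos: [0.3748, 0.309, 0.0389]
eef_rot: [0.0, 0.153, 0.988, 0.0]
wrist_force: [1.1, 0.0, -0.4]
opening: 0.601
grasp_force: 0.0
```

```bash
python3 go.py 374.1 308.4 37 -17.7
```

```text
now [374.8 309.   38.9] yaw -17.6 open 0.601 t 46.2 gf 0.0 q6 -0.82
0.0005 -0.0008 0.0019  0.04 0.04 0.15  rows>=0.1
```

>>> {"method": "servo_tool", "body": {
  "series": "1 0 -0.0005 0.001 0 0 0;1 0 -0.0005 0.001 0 0 0;1 0 -0.0005 0.001 0 0 0;1 0 -0.0005 0.001 0 0 0;1 0 -0.0005 0.001 0 0 0;1 0 -0.0005 0.001 0 0 0;1 0 -0.0005 0.001 0 0 0;1 0 -0.0005 0.001 0 0 0"
}}

```text
time_s: 46.92
eef_pos: [0.3753, 0.3089, 0.0389]
eef_rot: [0.001, 0.152, 0.988, 0.001]
wrist_force: [-0.6, -1.6, 7.1]
opening: 0.171
grasp_force: 60.5
```

>>> {"method": "servo_tool", "body": {
  "series": "1 0 0 -0.02 0 0 0;1 0 0 -0.05 0 0 0;1 0 0 -0.08 0 0 0;1 0 0 -0.11 0 0 0;1 0 0 -0.12 0 0 0;1 0 0 -0.12 0 0 0"
}}

```text
time_s: 47.42
eef_pos: [0.3757, 0.3092, 0.1601]
eef_rot: [0.003, 0.152, 0.988, 0.002]
wrist_force: [0.1, 0.3, -4.1]
opening: 0.169
grasp_force: 59.8
```

```bash
python3 go.py 440 20 165 -45 418.5 -316.2 165 -83.5; python3 - <<'E'
from h import *
import rd
c=cam('wrist'); o=ctrl.get_obs(); hb=o['eef_pos'][2]-.0385; print(hb)
rd.eyes(c,hb,o['eef_pos'][:2])
E
```

```text
now [375.7 309.2 160.1] yaw -17.5 open 0.169 t 47.4 gf 59.8 q6 -0.82
-0.1484 -0.2564 -0.0054  0.33 0.22 27.49  rows>=7.1
-0.2225 -0.2529 0.0000  0.00 0.00 38.50  rows>=8.1
0.11921207713503823
handle 6430 ((373.4618835449219, 308.1221618652344), (39.26072692871094, 60.91925048828125), 49.92640686035156)
eye 4346 rect [303.8 331.8] [28.  27.7] h 0.1281
   hole 973 [303.98567153 331.79380142]
eye 285 rect [377.6 233.5] [ 3.2 30.5] h 0.1269
eye 282 rect [421.1 370.2] [30.4  2.8] h 0.1267
eye 214 rect [403.8 230.2] [ 6.3 11.2] h 0.1282
eye 209 rect [444.1 357.7] [11.3  6.3] h 0.1287
```

>>> {"method": "servo_tool", "body": {
  "series": "1 -0.1484 -0.2564 -0.0054 0 0 27.5;1 -0.1484 -0.2564 -0.0054 0 0 27.5;1 -0.1484 -0.2564 -0.0054 0 0 27.5;1 -0.1484 -0.2564 -0.0054 0 0 27.5;1 -0.1484 -0.2564 -0.0054 0 0 27.5;1 -0.1484 -0.2564 -0.0054 0 0 27.5;1 -0.1484 -0.2564 -0.0054 0 0 27.5;1 -0.1484 -0.2564 -0.0054 0 0 27.5;1 -0.1484 -0.2564 -0.0054 0 0 27.5"
}}

```text
time_s: 48.22
eef_pos: [0.4374, 0.0167, 0.1603]
eef_rot: [-0.002, 0.385, 0.923, -0.0]
wrist_force: [-0.2, 0.7, -4.4]
opening: 0.172
grasp_force: 60.4
```

>>> {"method": "servo_tool", "body": {
  "series": "1 -0.2225 -0.2529 0 0 0 38.5;1 -0.2225 -0.2529 0 0 0 38.5;1 -0.2225 -0.2529 0 0 0 38.5;1 -0.2225 -0.2529 0 0 0 38.5;1 -0.2225 -0.2529 0 0 0 38.5;1 -0.2225 -0.2529 0 0 0 38.5;1 -0.2225 -0.2529 0 0 0 38.5;1 -0.2225 -0.2529 0 0 0 38.5;1 -0.2225 -0.2529 0 0 0 38.5;1 -0.2225 -0.2529 0 0 0 38.5;1 -0.2225 -0.2529 0 0 0 38.5;1 -0.2225 -0.2529 0 0 0 38.5"
}}

```text
time_s: 49.22
eef_pos: [0.4164, -0.3144, 0.1609]
eef_rot: [-0.002, 0.665, 0.747, 0.001]
wrist_force: [0.5, -0.0, -4.3]
opening: 0.171
grasp_force: 60.5
```

```bash
python3 go.py 418.5 -316.2 120 -83.5; cat > fit.py <<'E'
from h import *
import rd,sys
c=cam('wrist'); o=ctrl.get_obs(); p=np.array(o['eef_pos']); hb=p[2]-.0385; print('tcp',(p*1000).round(1),'hb',hb.round(4),'F',np.round(o['wrist_force'],1))
save(c,sys.argv[1]); rd.eyes(c,hb,p[:2])
W=cloud(c)
for q in((.4095,-.2425),(.359,-.3605),(.4862,-.3455)):
    m=(np.hypot(W[...,0]-q[0],W[...,1]-q[1])<.02)&(W[...,2]>.055)&(W[...,2]<min(.0745,hb-.006)); v,u=np.nonzero(m)
    if len(u)>3:
        zt=W[m][:,2].max(); k=W[m][:,2]>zt-.003; print('stud',k.sum(),plane(c,u[k],v[k],zt)[:,:2].mean(0)*1000,zt)
s=cam('side');W=cloud(s)
E
python3 fit.py f0
```

```text
now [ 416.4 -314.4  160.9] yaw -83.4 open 0.171 t 49.2 gf 60.5 q6 -0.99
-0.0022 0.0019 0.0409  -0.09 -0.19 0.09  rows>=1.0
tcp [ 416.6 -314.5  161.3] hb 0.1228 F [-0.1  0.1 -3.8]
handle 6439 ((417.6417541503906, -311.1680908203125), (38.99955368041992, 58.55978012084961), 30.740232467651367)
eye 4330 rect [ 408.1 -239.1] [28.  27.7] h 0.1295
   hole 988 [ 408.07052558 -239.23091445]
eye 217 rect [ 348.8 -346.5] [30.1  2.1] h 0.1286
eye 188 rect [ 490.3 -330.3] [ 1.9 29.8] h 0.1279
eye 213 rect [ 356.3 -371.8] [11.6  6.3] h 0.129
eye 209 rect [ 488.9 -356.7] [ 6.3 11.5] h 0.1285
stud 22 [ 409.21503326 -242.68856014] 0.06978078850665254
```

>>> {"method": "servo_tool", "body": {
  "series": "1 -0.003 0.001 0.015 0 0 0;1 -0.003 0.001 0.03 0 0 0;1 -0.003 0.001 0.04 0 0 0;1 -0.003 0.001 0.043 0 0 0;1 -0.003 0.001 0.043 0 0 0;1 -0.003 0.001 0.043 0 0 0;1 -0.003 0.001 0.043 0 0 0"
}}

```text
time_s: 49.9
eef_pos: [0.4184, -0.3202, 0.1203]
eef_rot: [0.001, 0.666, 0.746, -0.0]
wrist_force: [-0.6, -1.0, -3.6]
opening: 0.171
grasp_force: 60.4
```

```bash
python3 fit.py f1
```

```text
tcp [ 418.4 -320.4  120.4] hb 0.0819 F [ 0.3 -0.2 -3.8]
handle 6446 ((417.23004150390625, -317.48809814453125), (58.87542724609375, 38.9357795715332), 72.48867797851562)
eye 4318 rect [ 410.2 -245.1] [28.  27.7] h 0.0886
   hole 999 [ 410.264199   -245.17865352]
eye 224 rect [ 350.7 -352.4] [30.1  2.1] h 0.0879
eye 206 rect [ 492.4 -336.4] [ 1.9 29.9] h 0.0876
eye 215 rect [ 358.3 -377.7] [11.6  6.3] h 0.0885
eye 208 rect [ 490.7 -362.6] [ 6.3 11.3] h 0.0884
stud 65 [ 409.24302134 -244.44694362] 0.07021123008933883
```

View pics/f1.png

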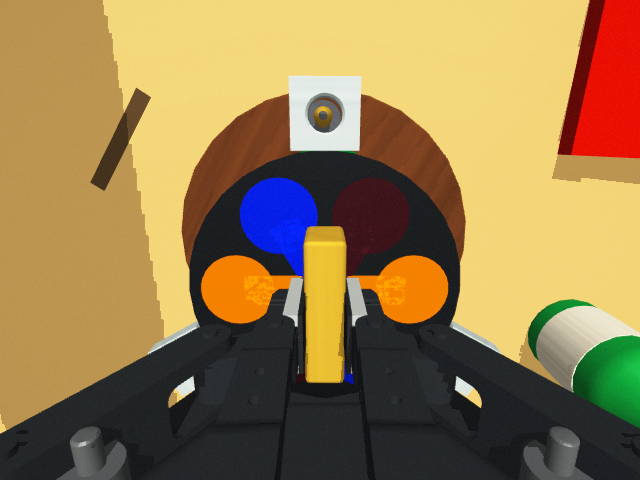

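The pin is visible through the front eye: pin at (323,116), hole at (325,113). Refining.

```bash
python3 - <<'E'
from h import *
c=cam('wrist'); hsv=cv2.cvtColor(c['img'],cv2.COLOR_RGB2HSV).astype(int); W=cloud(c)
z=W[...,2]
sub=z[92:134,304:346]
for r in range(96,134,3): print(r,' '.join('%3d'%(1000*x) for x in sub[r-92,::2]))
m=(z>.068)&(z<.073); m[:92]=0;m[134:]=0;m[:,:304]=0;m[:,346:]=0
v,u=np.nonzero(m); print('tip px',u.mean(),v.mean(),len(u),plane(c,[u.mean()],[v.mean()],.0705)[0]*1000)
g=((abs(z-.0886)<.004)).astype(np.uint8)
k=g[80:150,288:362]; cs,h=cv2.findContours(1-k,cv2.RETR_LIST,cv2.CHAIN_APPROX_NONE)
for q in cs:
    a=cv2.contourArea(q)
    if 600<a<3000:
        e=cv2.fitEllipse(q); print('hole px',e[0][0]+288,e[0][1]+80,e[1],plane(c,[e[0][0]+288],[e[0][1]+80],.0893)[0]*1000)
E
```

```text
96  88  88  89  89  88  89  88  88  86  85  84  84  87  88  88  88  89  89  87  89  88
99  89  88  89  88  88  86  82  10  11  45  11  11  10  11  81  85  87  88  88  87  89
102  90  88  88  88  85  45  44  46  45  45  45  45  46  44  45  11  80  87  86  88  89Traceback (most recent call last):
  File "<stdin>", line 5, in <module>
  File "<stdin>", line 5, in <genexpr>
ValueError: cannot convert float NaN to integer
```

```bash
python3 - <<'E'
from h import *
c=cam('wrist'); W=cloud(c); z=np.nan_to_num(W[...,2])
for r in range(99,134,3): print(r,' '.join('%3d'%(1000*x) for x in z[r,306:346:2]))
m=(z>.067)&(z<.074); m[:96]=0;m[132:]=0;m[:,:308]=0;m[:,342:]=0
v,u=np.nonzero(m); print('tip px',u.mean(),v.mean(),len(u),plane(c,np.array([u.mean()]),np.array([v.mean()]),.0700)[0]*1000)
g=(z<.0835).astype(np.uint8); g[:82]=0;g[146:]=0;g[:,:292]=0;g[:,356:]=0
v,u=np.nonzero(g); print('hole', u.mean(),v.mean(),len(u),plane(c,np.array([u.mean()]),np.array([v.mean()]),.0885)[0]*1000, (u.min(),u.max(),v.min(),v.max()))
E
```

```text
99  89  87  88  87  86  82  11  11  10  11  11  12  10  80  84  86  87  87  89  88
102  88  88  87  85  45  44  44  44  46  45  46  45  44  44  12  81  88  86  88  88
105  88  87  83  44  45  47  45  45  45  44  45  44  46  45  44  11  11  87  87  88
108  87  86  45  45  44  45  65  66  67  65  64  63  46  45  45  45  44  81  86  90
111  88  80  44  45  44  64  66  68  45  45  68  66  64  45  45  44  45  11  87  88
114  88  45  44  45  62  67  68  44  44  44  46  68  66  64  43  44  44  43  86  88
117  88  43  45  44  63  66  68  45  46  46  44  68  66  63  44  45  45  45  87  88
120  88  87  45  44  44  64  65  68  68  68  68  66  64  45  46  45  45  45  88  87
123  88  88  45  45  45  46  63  65  65  63  65  63  47  45  45  45  44  88  88  89
126  90  87  88  46  44  44  45  47  54  56  48  46  46  44  44  45  88  87  87  88
129  88  88  87  88  87   0  45  45  45  45  44  45  45  45  46  87  88  88  88  89
132  90  88  88  87  88  88  89  88  44  46  45  87  87  88  88  87  87  88  88  88
tip px 322.768115942029 115.43478260869566 69 [ 409.31336626 -244.67032284   70.        ]
hole 324.54769230769233 114.42564102564103 975 [ 410.17531892 -245.35289116   88.5       ] (np.int64(294), np.int64(352), np.int64(93), np.int64(139))
```

>>> {"method": "servo_tool", "body": {
  "series": "1 0.0008 -0.0008 0.002 0 0 0;1 0.0008 -0.0008 0.005 0 0 0;1 0.0008 -0.0008 0.008 0 0 0;1 0.0008 -0.0008 0.01 0 0 0;1 0.0008 -0.0008 0.01 0 0 0;1 0.0008 -0.0008 0.01 0 0 0"
}}

```text
time_s: 50.6
eef_pos: [0.4169, -0.3191, 0.1091]
eef_rot: [-0.0, 0.666, 0.746, 0.0]
wrist_force: [-0.4, -0.5, -4.3]
opening: 0.171
grasp_force: 60.4
```

```bash
cat > tip.py <<'E'
from h import *
c=cam('wrist'); W=cloud(c); z=np.nan_to_num(W[...,2]); o=ctrl.get_obs(); print('tcp',np.round(np.array(o['eef_pos'])*1000,1),'F',np.round(o['wrist_force'],1),'T',np.round(o['torque'],2))
e=np.median(z[82:90,300:348]); print('eye top',e)
m=(z>.066)&(z<.0735)&(z<e-.004); m[:96]=0;m[132:]=0;m[:,:308]=0;m[:,342:]=0
v,u=np.nonzero(m); a=plane(c,np.array([u.mean()]),np.array([v.mean()]),.07)[0]*1000; print('tip',a.round(1),len(u))
g=(z<e-.005).astype(np.uint8); 
# pixels enclosed by the eye
k=(abs(z-e)<.0035).astype(np.uint8); k[:60]=0;k[160:]=0;k[:,:280]=0;k[:,370:]=0
cs,_=cv2.findContours(k,cv2.RETR_EXTERNAL,cv2.CHAIN_APPROX_NONE); q=max(cs,key=cv2.contourArea); f=np.zeros_like(k); cv2.drawContours(f,[q],-1,1,-1); f=cv2.erode(f,np.ones((7,7)))
v,u=np.nonzero((f>0)&(k==0)); b=plane(c,np.array([u.mean()]),np.array([v.mean()]),e)[0]*1000; print('hole',b.round(1),len(u),'px',u.mean(),v.mean(),'delta',(a-b)[:2].round(1))
E
python3 tip.py
```

```text
tcp [ 417.  -319.2  109.3] F [-0.5  0.3 -4.5] T [-0.    0.05  0.  ]
eye top 0.07758738871548727
tip [ 409.1 -243.1   70. ] 172
hole [ 408.7 -244.    77.6] 994 px 324.4486921529175 114.32696177062374 delta [0.3 1. ]
```

>>> {"method": "servo_tool", "body": {
  "series": "1 0.0009 0.0004 0.001 0 0 0;1 0.0009 0.0004 0.003 0 0 0;1 0.0009 0.0004 0.005 0 0 0;1 0.0009 0.0004 0.007 0 0 0;1 0.0009 0.0004 0.009 0 0 0;1 0.0009 0.0004 0.011 0 0 0;1 0.0009 0.0004 0.011 0 0 0"
}}

```text
time_s: 51.23
eef_pos: [0.4171, -0.318, 0.0979]
eef_rot: [-0.0, 0.666, 0.746, 0.0]
wrist_force: [0.6, -0.2, -4.4]
opening: 0.172
grasp_force: 60.4
```

```bash
python3 tip.py 2>&1 | head -2
```

```text
tip.py:5: RuntimeWarning: Mean of empty slice.
  v,u=np.nonzero(m); a=plane(c,np.array([u.mean()]),np.array([v.mean()]),.07)[0]*1000; print('tip',a.round(1),len(u))
```

Underside is now about 59 mm up with no contact force, so the pins are in the eyes. Continuing down.

>>> {"method": "servo_tool", "body": {
  "series": "1 0 0 0.002 0 0 0;1 0 0 0.004 0 0 0;1 0 0 0.006 0 0 0;1 0 0 0.008 0 0 0;1 0 0 0.01 0 0 0;1 0 0 0.0115 0 0 0;1 0 0 0.0115 0 0 0;1 0 0 0.0115 0 0 0"
}}

```text
time_s: 51.95
eef_pos: [0.4173, -0.3182, 0.0868]
eef_rot: [-0.0, 0.666, 0.746, 0.0]
wrist_force: [0.0, -0.0, -4.1]
opening: 0.171
grasp_force: 60.4
```

```bash
python3 tip.py 2>/dev/null | head -2
```

```text
tcp [ 417.3 -318.3   86.9] F [ 0.7  0.3 -4.3] T [-0.04  0.03  0.01]
eye top 0.055200461838887924
```

>>> {"method": "servo_tool", "body": {
  "series": "1 0 0 0.001 0 0 0;1 0 0 0.0018 0 0 0;1 0 0 0.0025 0 0 0;1 0 0 0.003 0 0 0;1 0 0 0.003 0 0 0"
}}

```text
time_s: 52.42
eef_pos: [0.4174, -0.3184, 0.0849]
eef_rot: [0.0, 0.666, 0.746, -0.0]
wrist_force: [-3.2, 3.1, 6.2]
opening: 0.167
grasp_force: 62.0
```

>>> {"method": "servo_tool", "body": {
  "series": "0.5 0 0 0 0 0 0;0.3 0 0 0 0 0 0;0 0 0 0 0 0 0;0 0 0 0 0 0 0;0 0 0 0 0 0 0;0 0 0 -0.03 0 0 0;0 0 0 -0.07 0 0 0;0 0 0 -0.11 0 0 0;0 0 0 -0.15 0 0 0;0 0.04 0 -0.18 0 0 0;0 0.08 0 -0.19 0 0 0;0 0.08 0 -0.19 0 0 0"
}}

```text
time_s: 53.42
eef_pos: [0.4088, -0.2358, 0.2772]
eef_rot: [0.002, 0.665, 0.747, 0.001]
wrist_force: [1.0, -0.5, 0.3]
opening: 0.503
grasp_force: 0.0
```

```bash
python3 - <<'E'
from h import *
import rd
c=cam('wrist'); save(c,'fin'); rd.eyes(c,.046,(.4185,-.316),.12)
W=cloud(c); 
for n in('scene','side'):
    W=cloud(cam(n)); m=(np.hypot(W[...,0]-.4185,W[...,1]+.316)<.1)&(W[...,2]>.04); print(n,np.nanpercentile(W[m][:,2],[5,50,99]))
c=cam('side'); a=c['img']
w=cv2.imread('pics/fin.png'); s=a[130:430,180:500,::-1]; o=np.zeros((480,640+160,3),np.uint8); 
o=np.hstack([cv2.resize(w,(400,300)),cv2.resize(s,(400,375))[:300]]) if 0 else np.hstack([cv2.resize(w,(400,300)),cv2.resize(s,(320,300))]); cv2.imwrite('pics/fin2.png',o)
E
python3 m.py | grep -E 'side|master|redbar|dial'
```

```text
handle 957 ((417.8459167480469, -316.4408874511719), (15.525492668151855, 59.54726028442383), 6.191262722015381)
eye 668 rect [ 409.3 -242.8] [27.6 28.9] h 0.0532
   hole 161 [ 409.14294992 -243.21590714]
scene [0.05247179 0.47778894 0.61766993]
side [0.04956893 0.26894562 0.49792669]
redbar: n562 c 636.2 -164.0 size 122x30 yaw(long) -85.9 med [ 640.71614647 -174.02941677] z95 35.5
master: n255 c 607.1 339.7 size 104x57 yaw(long) -7.4 med [610.83375795 326.96592949] z95 30.7
dial: n341 c 709.3 22.6 size 124x91 yaw(long) 52.9 med [714.79825554   7.93916026] z95 125.7
side
redbar: n396 c 628.7 -118.8 size 243x30 yaw(long) -85.1 med [ 630.81946153 -157.45804072] z95 34.8
master: n995 c 601.2 332.2 size 111x49 yaw(long) 0.8 med [599.37962567 334.27475843] z95 28.4
dial: n571 c 686.8 10.8 size 90x86 yaw(long) 12.0 med [686.37318331  20.58268084] z95 102.6
```

View pics/fin2.png

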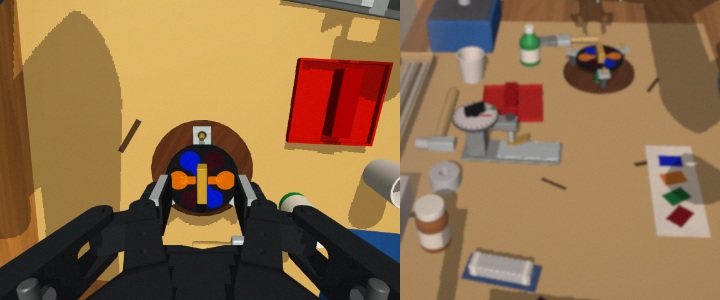

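The roundel looks seated: the front eye's top is at 54 mm, the red bar is in the tray, and the master is on its pad. I'll check the roundel's tilt and the master's squareness from near.

```bash
python3 - <<'E'
from h import *
c=cam('wrist'); W=cloud(c); m=(np.hypot(W[...,0]-.418,W[...,1]+.3163)<.058)&(abs(W[...,2]-.0535)<.008); P=W[m]
A=np.c_[P[:,:2]-[.418,-.3163],np.ones(len(P))]; s=np.linalg.lstsq(A,P[:,2],rcond=None)[0]; print('disc plane slope deg',np.degrees(s[:2]),'z',s[2],len(P))
E
python3 go.py 440 20 270 -45 520 320 260 -9.7
```

```text
disc plane slope deg [-0.04049355  0.01470005] z 0.05355818577185627 8093
now [ 408.  -239.6  272.8] yaw -83.6 open 0.503 t 53.8 gf 0.0 q6 -0.89
0.2544 0.0608 0.0030  -0.05 -0.10 -38.58  rows>=6.3
0.1556 0.2687 0.0100  0.00 0.00 -35.30  rows>=7.4
```

>>> {"method": "servo_tool", "body": {
  "series": "0 0.2544 0.0608 0 0 0 -38.6;0 0.2544 0.0608 0 0 0 -38.6;0 0.2544 0.0608 0 0 0 -38.6;0 0.2544 0.0608 0 0 0 -38.6;0 0.2544 0.0608 0 0 0 -38.6;0 0.2544 0.0608 0 0 0 -38.6;0 0.2544 0.0608 0 0 0 -38.6;0 0.2544 0.0608 0 0 0 -38.6"
}}

```text
time_s: 54.43
eef_pos: [0.4401, 0.0232, 0.2731]
eef_rot: [-0.001, 0.38, 0.925, 0.0]
wrist_force: [-0.1, -1.2, -0.2]
opening: 0.503
grasp_force: 0.0
```

>>> {"method": "servo_tool", "body": {
  "series": "0 0.1556 0.2687 0 0 0 -35.3;0 0.1556 0.2687 0 0 0 -35.3;0 0.1556 0.2687 0 0 0 -35.3;0 0.1556 0.2687 0 0 0 -35.3;0 0.1556 0.2687 0 0 0 -35.3;0 0.1556 0.2687 0 0 0 -35.3;0 0.1556 0.2687 0 0 0 -35.3;0 0.1556 0.2687 0 0 0 -35.3;0 0.1556 0.2687 0 0 0 -35.3;0 0.1556 0.2687 0 0 0 -35.3"
}}

```text
time_s: 55.27
eef_pos: [0.5203, 0.3203, 0.2723]
eef_rot: [-0.001, 0.084, 0.996, -0.001]
wrist_force: [-1.0, 1.0, 0.2]
opening: 0.503
grasp_force: 0.0
```

```bash
python3 - <<'E'
from h import *
from w import wm
c=cam('wrist'); wm(c,['master','pad'])
W=cloud(c);S=cv2.cvtColor(c['img'],cv2.COLOR_RGB2HSV).astype(int)
m=(S[...,1]<60)&(S[...,2]>60)&(abs(W[...,2]-.0262)<.0025)&(abs(W[...,0]-.6)<.1)&(abs(W[...,1]-.33)<.06)
v,u=np.nonzero(m);P=plane(c,u,v,.0262)[:,:2]*1000;b=cv2.minAreaRect(P.astype(np.float32));print(b)
vx,vy,_,_=cv2.fitLine(P.astype(np.float32),cv2.DIST_L2,0,.01,.01).ravel();print('axis',np.degrees(np.arctan2(vy,vx)))
print(ctrl.get_obs()['time_s'])
E
```

```text
master h26.1: n2650 c 602.3 330.7 size 108x31 yaw(long) -9.3 med [599.48714265 330.51750303] z95 26.1
pad h2.1: n2115 c 603.2 330.0 size 133x54 yaw(long) -9.7 med [584.70109911 323.97323754] z95 2.1
((601.6949462890625, 330.20562744140625), (31.782615661621094, 109.47576904296875), 80.70616912841797)
axis -9.285601
55.3167
```

```bash
python3 -c "
from bench import ctrl
print(ctrl.hand_in())"
```

```text
the job is handed in; nothing more can be done
None
```

I handed the job in at 55 s with every step done: knob zeroed on the master, master square on its pad, green bar (reads zero) on the lamp base, red bar (too thick) in the tray, and the roundel level on all three studs; amber and blue were absent.

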